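# Butt the rearing tub to the tank and stack a tub on it, turned so it stands

### The job

Slide the occupied rearing tub (the one with bedding and a clay hide) along the bench, without lifting or tipping it, until its end is flush against the side of the planted tank. Stack the empty tub on it, turned end for end so that it stands level on the ledges, seated inside the rim, instead of nesting down onto the animals; set it down gently, not dropped, and let go. Leave the tank and the jar, the dish and the pine cone alone.

Things in the scene. Friction and masses are not known exactly. Their poses are not given: they have to be found in the camera images.
- lower_tub: occupied tub, loose, between tank and empty tub, about 0.5 kg, with bedding and a clay hide; origin: centre of its underside. Frosted open stack-nest tub 150 mm long over the rim beads (y axis), 112 mm wide over the rim beads (x), 70 mm high, walls 3 mm, drawn in 6 mm a side from rim to floor, so only the rim touches a flat side. Either end may face the tank.
- lower_center (a point): centre of the occupied tub, 35 mm above its underside; axes as the tub's
- lower_ledge (a point): top of the occupied tub's single ledge, 63 mm from its centre along +y, 62 mm up. Ledges lie 8 mm below the rim inside the ends, 14 mm deep: ONE in the middle of the +y end (40 mm wide), TWO in the corners of the -y end (23 mm wide each). Outside, the end walls are let in below the ledges to match.
- upper_tub: empty tub, loose, about 0.2 kg, same make and sizes; origin: centre of its underside. Same facing as the lower (y axes alike) it nests, floor only about 35 mm above the lower floor. Turned end for end (y axes opposite) it stands on the ledges, origin 62 mm above the lower one's, with about 2.5 mm play each way within the rim.
- upper_center (a point): centre of the empty tub, 35 mm above its underside; axes are the tub's: x across, y along towards its one-ledge end, z up
- upper_ledge (a point): top of the empty tub's single ledge: 63 mm from its centre along +y, 62 mm above its underside
- upper_lug (a point): middle of the empty tub's +x grip lug, 56 mm from the centre along x, 53 mm above the underside. In the middle of each long side (+x and -x) of both tubs the top 34 mm of the wall is such a thick upright lug, 10 mm thick (x), 40 mm long (y), free inside and out (below it the wall juts 3 mm inwards).
- tank: low planted tank with black frame, fixed to the bench: 240 mm (its x) by 180 mm (its y) by 80 mm high, flat upright sides; origin under its centre. It stands to the left or right of the occupied tub, which must butt against the side facing it: the face 90 mm from the tank's centre along its +y or -y
- jar_mid (a point): closed jar, 48 mm across, 70 mm high; point on its axis 20 mm up; bystander
- cone_mid (a point): pine cone, 44 mm across, 48 mm high; point on its axis 20 mm up; bystander
- dish_mid (a point): small white dish, 52 mm across, 22 mm high; point on its axis 20 mm up; bystander

How it is judged:
At the end, for the whole second after the job is handed in: Occupied tub level on the bench, end against the tank (gap under 3.5 mm, square within 0.04 rad, within 90 mm of the tank's middle line); empty tub turned end for end on its ledges, 59 to 65 mm above it, level within 0.035 rad, centred within 4.5 mm; both at rest (y of lower_center in the frame of tank between -0.1685 and 0.1685 m and x of lower_center in the frame of tank between -0.09 and 0.09 m and angle between the y axis of lower_tub and the y axis of tank, either way round below 0.04 rad and height (world z) of lower_center below 0.038 m and angle between lower_tub's own z axis and vertical below 0.03 rad and z of upper_tub in the frame of lower_tub between 0.059 and 0.065 m and x of upper_tub in the frame of lower_tub between -0.0045 and 0.0045 m and y of upper_tub in the frame of lower_tub between -0.0045 and 0.0045 m and y of upper_ledge in the frame of lower_tub below -0.05 m and angle between upper_tub's own z axis and vertical below 0.035 rad and linear speed of each of upper_tub, lower_tub below 0.02 m/s); the robot touches nothing.
It fails at once if the empty tub was dropped onto the occupied one (faster than 0.45 m/s within 28 mm of its seat) (linear speed of upper_tub above 0.45 m/s and horizontal distance between upper_tub and lower_tub below 0.03 m and z of upper_tub in the frame of lower_tub below 0.09 m).
It fails at once if the occupied tub was lifted (20 mm) or tipped (0.2 rad) (height (world z) of lower_center above 0.055 m or angle between lower_tub's own z axis and vertical above 0.2 rad).
It fails at once if a bystander was moved by more than 30 mm (distance of any of jar_mid, cone_mid, dish_mid from where it was at the start of the episode above 0.03 m).
It also fails if it takes over 72 s, if anything falls off the work surface, if the arm or the gripper's body presses on something with over 40 N, if the wrist force passes 120 N, or if a joint passes its speed limit or range.

### The arm

A 6-joint arm with a two-finger parallel gripper is mounted at the origin on the work surface. World frame = base frame: x ahead of the robot, y to its left, z up, the work surface at z = 0. Lengths are in m, angles in rad, forces in N, time in s.
With the tool pointing down it reaches from about 0.35 to 0.775 m from the base axis. Payload 7.3 kg.
Tool frame: the origin (TCP) lies midway between the tips of the shut fingers; the grasp point (between the pads) lies 19 mm behind it; z points along the fingers, y is the direction in which the jaws open and shut (so a half turn about z gives the same grasp; the last joint's range is limited). The gripper opens to 92 mm and grips with 3 to 60 N. Pads are 19 mm wide; open, the fingers measure 130 mm over their backs; the gripper's body (75 mm by 190 mm) begins 47 mm behind the grasp point.
Start: joints at [-0.146, 0.342, 1.524, -0, 1.275, -0.146], TCP at [0.525, 0, 0.189] pointing down, gripper open.
Joint ranges: [-2.53, 2.53], [-0.77, 2.02], [0.04, 2.7], [-1, 4.14], [0.28, 2.66], [-3.11, 3.11]. Speed limits (rad/s): [2.57, 2.57, 3.14, 3.14, 3.14, 3.14].

### API

Orientations are given as a 3x3 rotation matrix whose columns are the frame's x, y, z axes.
In Python, from bench import get_obs, read_camera, sign_off gives the robot as it stands.
- The arm moves only by the tool carry_out, never from a script. Its argument "deltas" is a list of rows, each an object of numbers: "dx", "dy", "dz": the shift along the world's x, y, z each as a share of 1000 mm, from -1 to 1; "ax", "ay", "az": the turn, a rotation vector about the world's x, y, z each as a share of 0.12 rad, from -1 to 1; "claw": the opening, from -1 (shut) to 1 (fully open). A call has exactly 8 rows; each row shifts and turns the pose as measured when the row begins; what a row does not reach is not made up. A row lasts 1/8 s, in which the tool goes at most 62.5 mm and 10.7 degrees, less where a joint would pass 70% of its speed; a pose out of reach is approached as far as the arm can. A call with a number of a shift or a turn outside -1 to 1 is refused whole. A call with a gripper value outside its range is refused whole. The fingers move at their own pace and stop on an object; "grip_force" is the grip in N (left out, the last holds). Time passes only in rows, so rows that do not move let the fingers close, or fill a call up. It gives the time, the measured TCP pose, the force and the opening at its end, in the units of the state.
- get_obs(): the state, without advancing time (a new reading comes with each control period).
- read_camera(name): name is "scene" or "side" or "wrist"; returns a dict with "image" (480x640x3 uint8, blue, green, red), "vfov" (degrees; the focal length in pixels is half the picture's height over the tangent of half this angle, whatever the lens; pixels are square), "cx", "cy" (the principal point, pixels), "world_to_cam" (4x4, takes a point from world to camera coordinates). Camera axes: x right, y down, z forward; pixel columns grow to the right and rows downward; lengths in m; the calibration is good to about 2 mm. A picture is of the moment at which its call begins. There is no depth.
- sign_off(): hands the job in, once; it reports no verdict.
The state is a dict: "time_s": time; "qpos": joint angles; "qvel": joint speeds; "joint_efforts": joint torques, N m; "ee_pos": TCP position; "tool_rot": TCP orientation; "ft_force": force on the tool from outside, world axes, zero at the start; "ft_torque": the same for the moment, N m; "gripper_width": finger opening in m.
Only numpy, scipy, OpenCV 4.12 (cv2) and the standard library are available. Lean on these libraries where they do the work, as an engineer would, in place of code of your own. Each camera call takes 0.05 s, during which the arm holds its last target.

## Working session

There is one attempt and no reset: what is moved stays moved. The work goes in short steps, Python scripts to look and compute and a tool call to move; the robot and the scene stay as the last step left them, time stands still between calls to the robot, and variables do not carry over. Pictures are saved under pics/ and viewed, and the job is handed in when it is done.

Besides the shell and the picture viewer there is one more tool, called after "Call:" as name(argument=value, ...) on one line, values as JSON. carry_out: Moves the arm, as the interface text tells. Its arguments: {"type":"object","properties":{"deltas":{"type":"array","items":{"type":"object","properties":{"dx":{"type":"number"},"dy":{"type":"number"},"dz":{"type":"number"},"ax":{"type":"number"},"ay":{"type":"number"},"az":{"type":"number"},"claw":{"type":"number"}}}},"grip_force":{"type":"number"}},"required":["deltas"]}

```bash
mkdir -p pics; ls
python3 - <<'E'
from bench import get_obs, read_camera
import cv2,json
o=get_obs(); print(o['time_s'],o['ee_pos'],o['tool_rot'],o['gripper_width'])
for n in ["scene","side","wrist"]:
    c=read_camera(n); cv2.imwrite(f"pics/a_{n}.png",c['image']); print(n,c['vfov'],c['cx'],c['cy'],c['world_to_cam'].tolist() if hasattr(c['world_to_cam'],'tolist') else c['world_to_cam'])
E
```

```text
pics
0.0 [5.24518658e-01 8.68087247e-05 1.88447287e-01] [[-1.81227674e-05  9.99998800e-01 -1.54900222e-03]
 [ 9.99999975e-01  1.84657666e-05  2.21418341e-04]
 [ 2.21446679e-04 -1.54899817e-03 -9.99998776e-01]] 0.09190467315647707
scene 56.9650449705221 320.2736512375748 240.83086362562355 [[-0.5667856913647394, 0.8237272658534907, -0.015078844575335629, 0.3296847897603115], [0.6426454552480487, 0.4305872750174085, -0.6337202990611165, -0.35627792006347253], [-0.5155199306653652, -0.3688739487719554, -0.7734152901282478, 1.2355883666796703], [0.0, 0.0, 0.0, 1.0]]
side 56.819414153845734 320.6957508186041 242.9366608863736 [[0.9868509977499359, -0.16135513685490802, -0.009467209223950255, -0.617045798718029], [-0.125001496999663, -0.7247562361736624, -0.6775714160700924, 0.13429168154976587], [0.1024682096447448, 0.6698454433210105, -0.7353960484489155, 0.7751443069231873], [0.0, 0.0, 0.0, 1.0]]
wrist 69.8583975114792 313.91682924093067 232.95664422510882 [[0.9999987229295892, -0.0007749609695990435, -0.0013977033622503286, -0.523845728678146], [-0.0003226105471856999, -0.9544466473906008, 0.2983814558703001, -0.037116622188803655], [-0.001565267270498, -0.2983806239023248, -0.9544456785056099, 0.39148360074554966], [0.0, 0.0, 0.0, 1.0]]
```

View pics/a_scene.png

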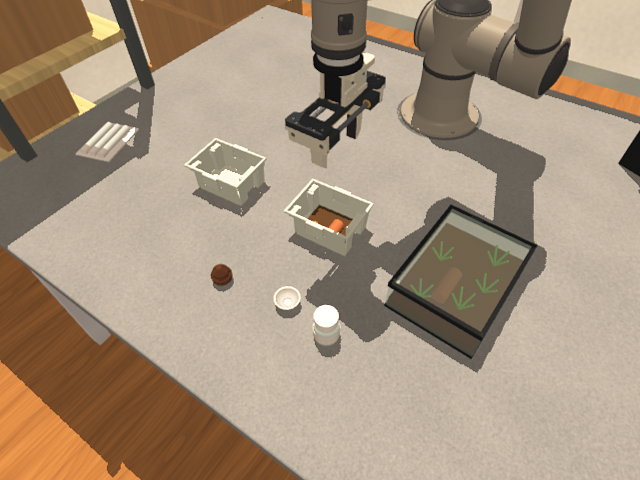

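View pics/a_side.png

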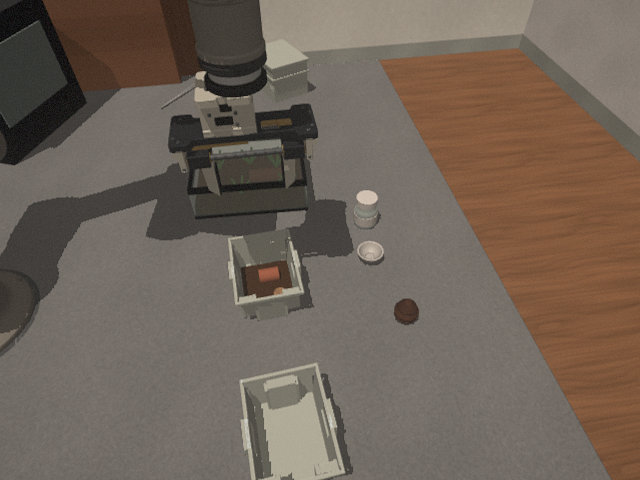

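View pics/a_wrist.png

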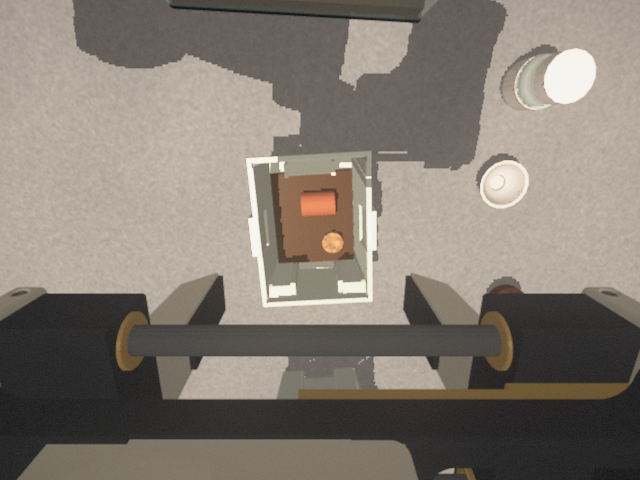

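Run:
```python
import cv2
w=cv2.imread('pics/a_wrist.png'); s=cv2.imread('pics/a_side.png'); c=cv2.imread('pics/a_scene.png')
cv2.imwrite('pics/w1.png',cv2.resize(w[130:320,220:410],None,fx=3.1,fy=3.1,interpolation=cv2.INTER_CUBIC))
cv2.imwrite('pics/s1.png',cv2.resize(s[340:480,220:360],None,fx=4,fy=4,interpolation=cv2.INTER_CUBIC))
cv2.imwrite('pics/c1.png',cv2.resize(c[130:260,180:380],None,fx=4,fy=4,interpolation=cv2.INTER_CUBIC))
cv2.imwrite('pics/s2.png',cv2.resize(s[130:330,170:320],None,fx=3,fy=3,interpolation=cv2.INTER_CUBIC))
```

```text
(no output)
```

View pics/w1.png

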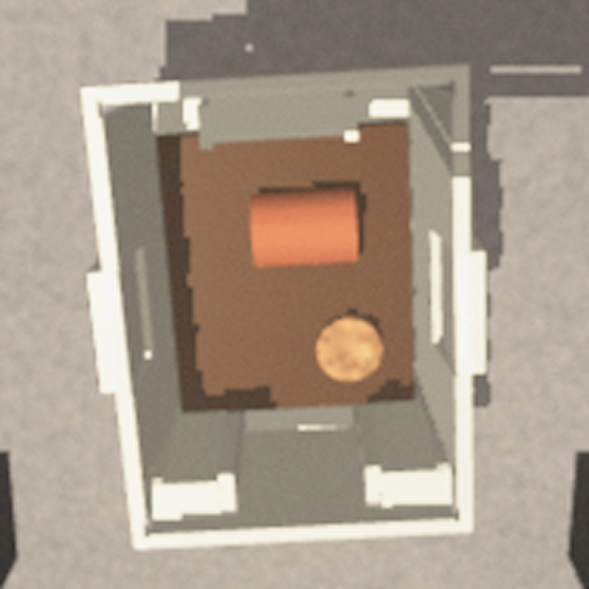

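View pics/s1.png

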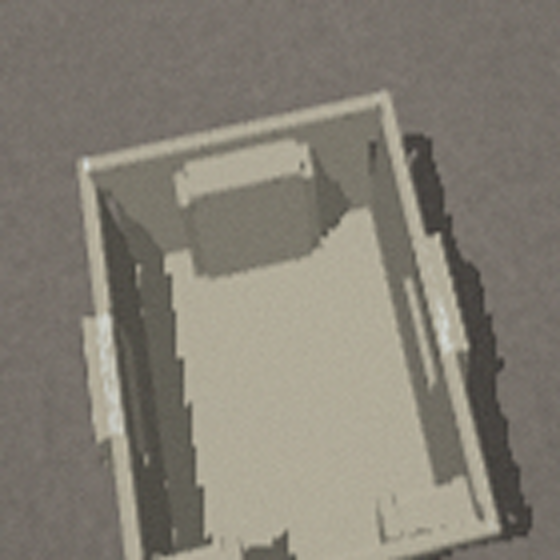

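View pics/c1.png

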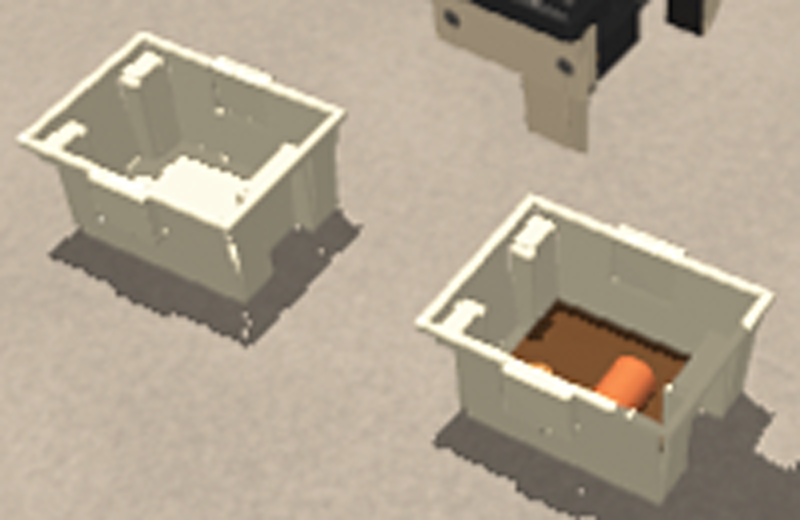

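View pics/s2.png

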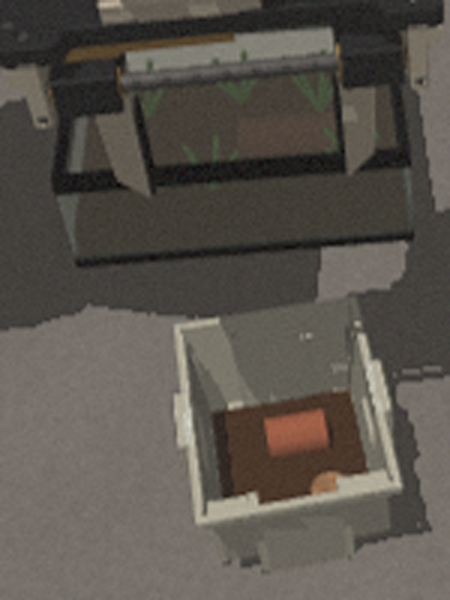

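```bash
cat > h.py <<'E'
import numpy as np
from bench import get_obs, read_camera
def ray(c,u,v):
    f=240/np.tan(np.radians(c['vfov']/2)); W=np.array(c['world_to_cam']); R=W[:3,:3]; C=-R.T@W[:3,3]
    return C,R.T@np.array([(u-c['cx'])/f,(v-c['cy'])/f,1])
def pz(c,u,v,z):
    C,d=ray(c,u,v); return C+d*(z-C[2])/d[2]
def proj(c,p):
    f=240/np.tan(np.radians(c['vfov']/2)); W=np.array(c['world_to_cam']); q=W[:3,:3]@np.array(p)+W[:3,3]
    return f*q[0]/q[2]+c['cx'],f*q[1]/q[2]+c['cy']
def quad(c,pts,z):
    P=np.array([pz(c,u,v,z)[:2] for u,v in pts]); print(P.round(4).tolist(),'ctr',P.mean(0).round(4))
    n=len(P)
    print(' edges',[ (round(float(np.linalg.norm(P[(i+1)%n]-P[i])),4), round(float(np.arctan2(*(P[(i+1)%n]-P[i])[::-1])),3)) for i in range(n)])
    return P
E
python3 - <<'E'
from h import *
import cv2
w=read_camera('wrist');s=read_camera('side');c=read_camera('scene')
print('lower');quad(w,[(246.5,158.4),(371.3,151.6),(371.9,301.3),(263.5,306.8)],.07)
quad(s,[(229.3,238.3),(287.7,229.3),(303.3,291.7),(236.7,303.3)],.07)
quad(c,[(312.5,178.8),(373.3,203.8),(346.8,233.8),(284.5,210.8)],.07)
print('upper');quad(c,[(215,138.3),(266.3,157.5),(237.5,187),(185,164.5)],.07)
quad(s,[(240,380),(317.5,363.3),(345,472.5)],.07)
print('tank');quad(s,[(187.7,192.3),(307.3,185)],.08)
im=c['image']; cv2.imwrite('pics/c2.png',cv2.resize(im[195:365,375:545],None,fx=3.5,fy=3.5))
for n,u,v,h in(('jar',327,318,.07),('dish',287,297,.022),('cone',221,272,.03)): print(n,pz(c,u,v,h))
E
```

```text
lower
[[0.4636, 0.0529], [0.5752, 0.0587], [0.5832, -0.0903], [0.4722, -0.0966]] ctr [ 0.5236 -0.0188]
 edges [(0.1118, 0.053), (0.1493, -1.518), (0.1111, -3.085), (0.1498, 1.628)]
[[0.4661, 0.0511], [0.5733, 0.0557], [0.5825, -0.0902], [0.4745, -0.095]] ctr [ 0.5241 -0.0196]
 edges [(0.1073, 0.044), (0.1463, -1.508), (0.1081, -3.097), (0.1463, 1.628)]
[[0.4741, -0.0935], [0.4661, 0.0558], [0.5659, 0.0537], [0.5848, -0.0861]] ctr [ 0.5227 -0.0175]
 edges [(0.1495, 1.624), (0.0998, -0.02), (0.1411, -1.436), (0.111, -3.075)]
upper
[[0.4876, -0.3718], [0.4744, -0.2235], [0.5853, -0.214], [0.596, -0.3631]] ctr [ 0.5358 -0.2931]
 edges [(0.1488, 1.66), (0.1113, 0.086), (0.1495, -1.499), (0.1088, -3.062)]
[[0.4745, -0.2265], [0.5854, -0.2194], [0.5958, -0.3674]] ctr [ 0.5519 -0.2711]
 edges [(0.1111, 0.064), (0.1483, -1.501), (0.1859, 2.281)]
tank
[[0.3891, 0.1816], [0.6255, 0.1629]] ctr [0.5073 0.1723]
 edges [(0.2371, -0.079), (0.2371, 3.062)]
jar [0.7429962  0.12616251 0.07      ]
dish [0.72571844 0.02318342 0.022     ]
cone [ 0.75601833 -0.11519617  0.03      ]
```

View pics/c2.png

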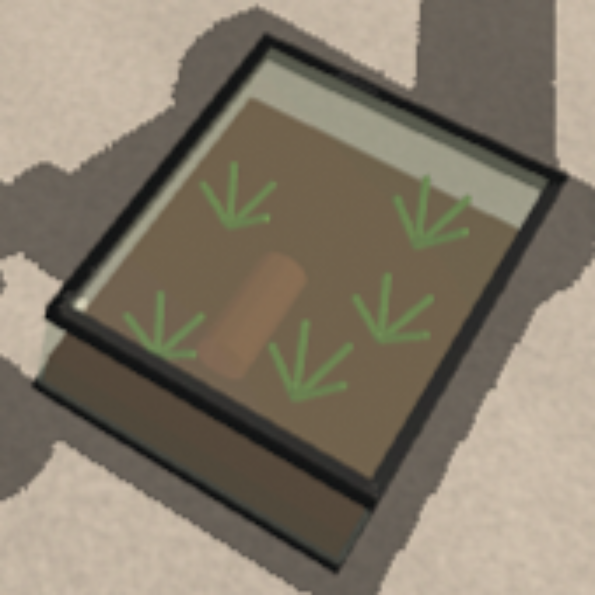

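Run:
```python
from h import *
c=read_camera('scene')
quad(c,[(451.6,205.6),(536.7,245.9),(481.3,338),(388.7,284.1)],.08)
o=get_obs();print(o['time_s'],o['qpos'])
```

```text
[[0.3912, 0.1948], [0.4001, 0.3701], [0.6386, 0.3559], [0.6304, 0.1818]] ctr [0.5151 0.2756]
 edges [(0.1755, 1.52), (0.2389, -0.06), (0.1742, -1.618), (0.2396, 3.087)]
0.35 [-1.46028851e-01  3.42146063e-01  1.52428661e+00  7.46828691e-06
  1.27542034e+00 -1.45978692e-01]
```

Call:
carry_out(deltas=[{"dx": 0.004, "dy": -0.042, "az": -0.45, "claw": 0.3}, {"dy": -0.042, "claw": 0.3}, {"dy": -0.041, "claw": 0.3}, {"dz": -0.03, "claw": 0.3}, {"dz": -0.03, "claw": 0.3}, {"dz": -0.03, "claw": 0.3}, {"dz": -0.03, "claw": 0.3}, {"dz": -0.02, "claw": 0.3}])

```text
invalid input at $.deltas[0]: expected keys dx, dy, dz, ax, ay, az, claw
```

Call:
carry_out(deltas=[{"dx": 0.004, "dy": -0.042, "dz": 0, "ax": 0, "ay": 0, "az": -0.45, "claw": 0.3}, {"dx": 0, "dy": -0.042, "dz": 0, "ax": 0, "ay": 0, "az": 0, "claw": 0.3}, {"dx": 0, "dy": -0.041, "dz": 0, "ax": 0, "ay": 0, "az": 0, "claw": 0.3}, {"dx": 0, "dy": 0, "dz": -0.03, "ax": 0, "ay": 0, "az": 0, "claw": 0.3}, {"dx": 0, "dy": 0, "dz": -0.03, "ax": 0, "ay": 0, "az": 0, "claw": 0.3}, {"dx": 0, "dy": 0, "dz": -0.03, "ax": 0, "ay": 0, "az": 0, "claw": 0.3}, {"dx": 0, "dy": 0, "dz": -0.03, "ax": 0, "ay": 0, "az": 0, "claw": 0.3}, {"dx": 0, "dy": 0, "dz": -0.02, "ax": 0, "ay": 0, "az": 0, "claw": 0.3}])

```text
time_s: 1.35
ee_pos: [0.5302, -0.1298, 0.0468]
tool_rot: [[0.056, 0.998, 0.005], [0.998, -0.056, -0.002], [-0.002, 0.005, -1.0]]
ft_force: [0.4, 0.2, 0.6]
gripper_width: 0.0599
```

Call:
carry_out(deltas=[{"dx": 0, "dy": 0.015, "dz": 0, "ax": 0, "ay": 0, "az": 0, "claw": 0.3}, {"dx": 0, "dy": 0.01, "dz": 0, "ax": 0, "ay": 0, "az": 0, "claw": 0.3}, {"dx": 0, "dy": 0.015, "dz": 0, "ax": 0, "ay": 0, "az": 0, "claw": 0.3}, {"dx": 0.001, "dy": 0.015, "dz": 0, "ax": 0, "ay": 0, "az": 0, "claw": 0.3}, {"dx": 0.001, "dy": 0.015, "dz": 0, "ax": 0, "ay": 0, "az": 0, "claw": 0.3}, {"dx": 0.001, "dy": 0.015, "dz": 0, "ax": 0, "ay": 0, "az": 0, "claw": 0.3}, {"dx": 0.001, "dy": 0.015, "dz": 0, "ax": 0, "ay": 0, "az": 0, "claw": 0.3}, {"dx": 0.001, "dy": 0.005, "dz": 0, "ax": 0, "ay": 0, "az": 0, "claw": 0.3}])

```text
time_s: 2.35
ee_pos: [0.5362, -0.0163, 0.0488]
tool_rot: [[0.054, 0.998, 0.008], [0.999, -0.054, -0.002], [-0.001, 0.008, -1.0]]
ft_force: [-0.8, -0.8, 0.2]
gripper_width: 0.0597
```

Run:
```python
from h import *
import cv2
c=read_camera('scene');cv2.imwrite('pics/b_scene.png',cv2.resize(c['image'][120:370,260:560],None,fx=2.6,fy=2.4))
c=read_camera('side');cv2.imwrite('pics/b_side.png',cv2.resize(c['image'][130:330,150:390],None,fx=3,fy=3))
```

```text
(no output)
```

View pics/b_scene.png

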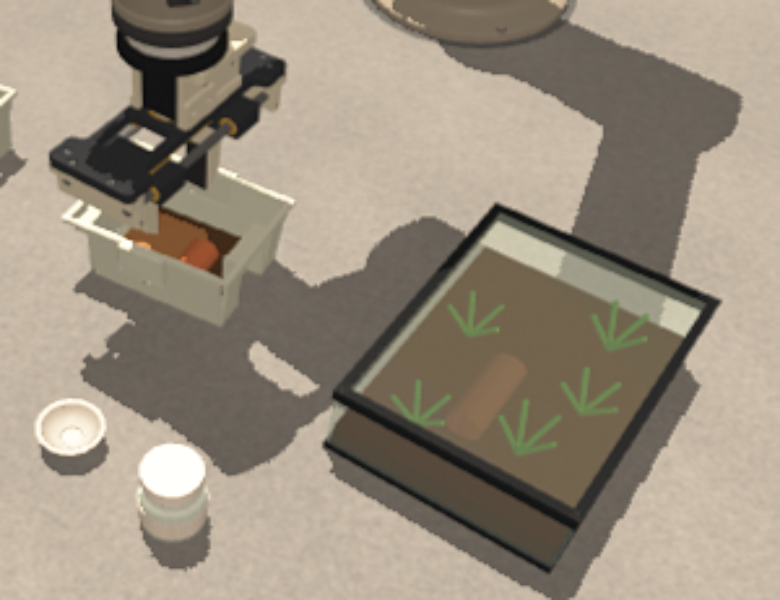

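View pics/b_side.png

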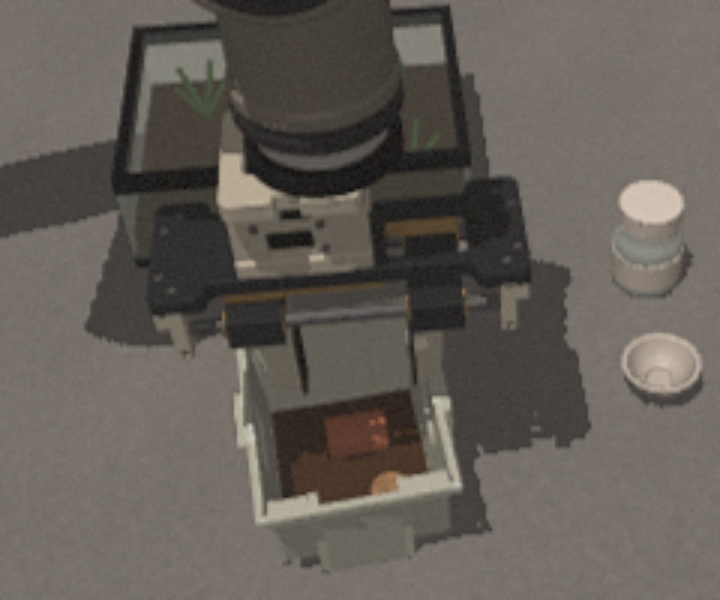

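Run:
```python
from h import *
import cv2
o=get_obs(); p=np.array(o['ee_pos']);R=np.array(o['tool_rot']);print(o['time_s'],p,o['ft_force'],o['gripper_width'])
for n in('scene','side','wrist'):
    c=read_camera(n);im=c['image'].copy()
    for s in(-1,0,1):
        u,v=proj(c,p+R[:,1]*s*.03);cv2.circle(im,(int(u),int(v)),3,(0,0,255),1)
    for (x,y) in((0.472,-.0966),(.583,-.09)):
        u,v=proj(c,(x,y,.07));cv2.circle(im,(int(u),int(v)),3,(0,255,0),1)
    cv2.imwrite(f'pics/d_{n}.png',im)
```

```text
2.45 [ 0.53629145 -0.01682246  0.04883219] [-0.50992223 -0.20030131  0.10426109] 0.05964063561924812
```

View pics/d_scene.png

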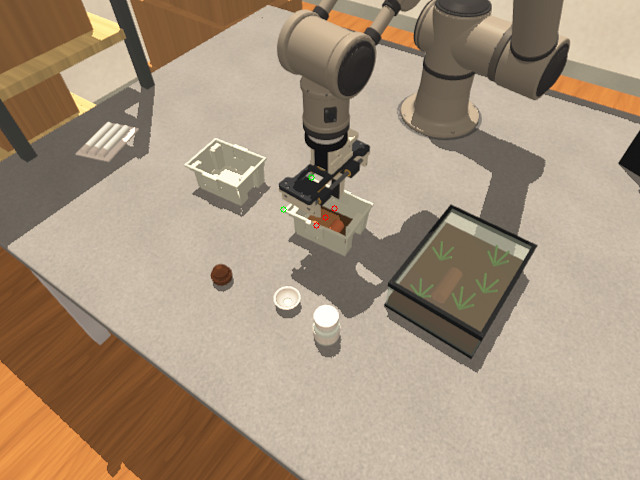

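View pics/d_wrist.png

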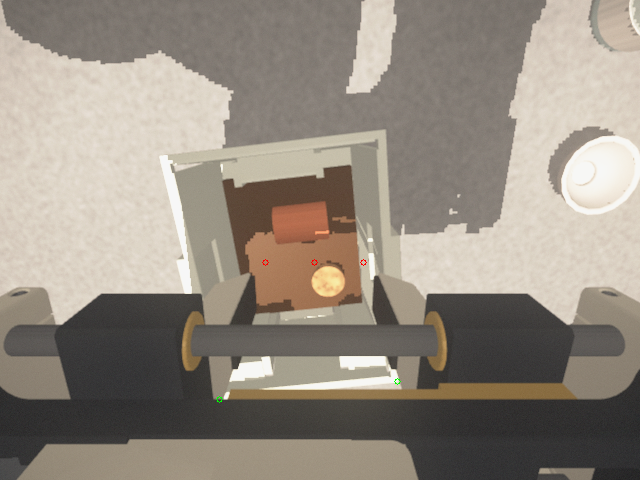

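View pics/d_side.png

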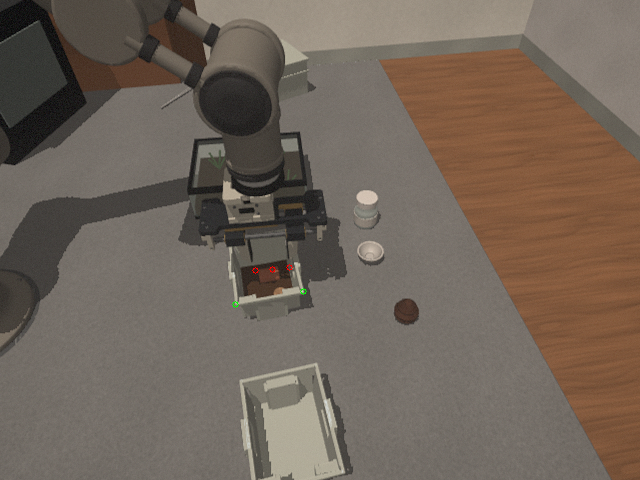

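Run:
```python
from h import *
import cv2
w=read_camera('wrist')
quad(w,[(163,157),(385,131),(398,380)],.07)
cv2.imwrite('pics/e_w.png',cv2.resize(w['image'][110:420,130:450],None,fx=2.4,fy=1.9*1))
s=read_camera('side');cv2.imwrite('pics/e_s.png',cv2.resize(s['image'][200:330,180:340],None,fx=4.5,fy=4.5,interpolation=cv2.INTER_CUBIC))
s=read_camera('scene');cv2.imwrite('pics/e_c.png',cv2.resize(s['image'][140:260,260:400],None,fx=4.5,fy=4.5,interpolation=cv2.INTER_CUBIC))
```

```text
[[0.4647, 0.0523], [0.5745, 0.0584], [0.5833, -0.0892]] ctr [0.5409 0.0072]
 edges [(0.11, 0.056), (0.1479, -1.511), (0.1846, 2.269)]
```

View pics/e_s.png

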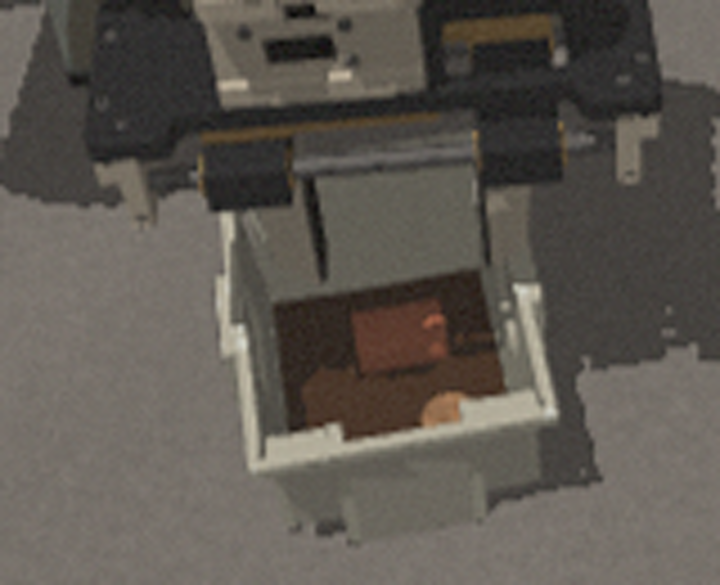

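View pics/e_c.png

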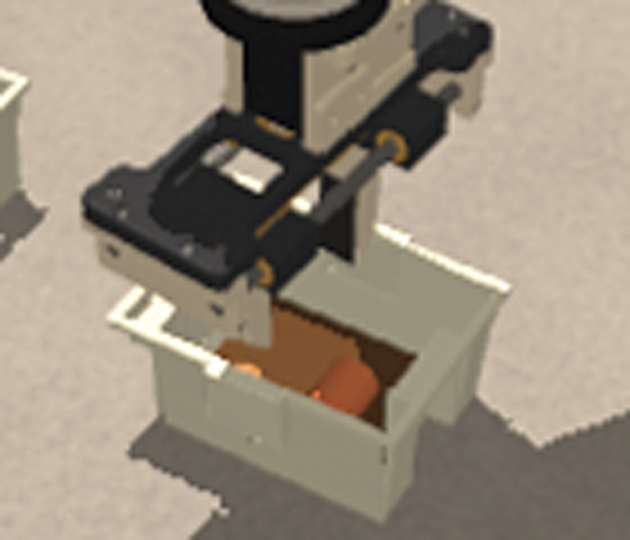

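View pics/e_w.png

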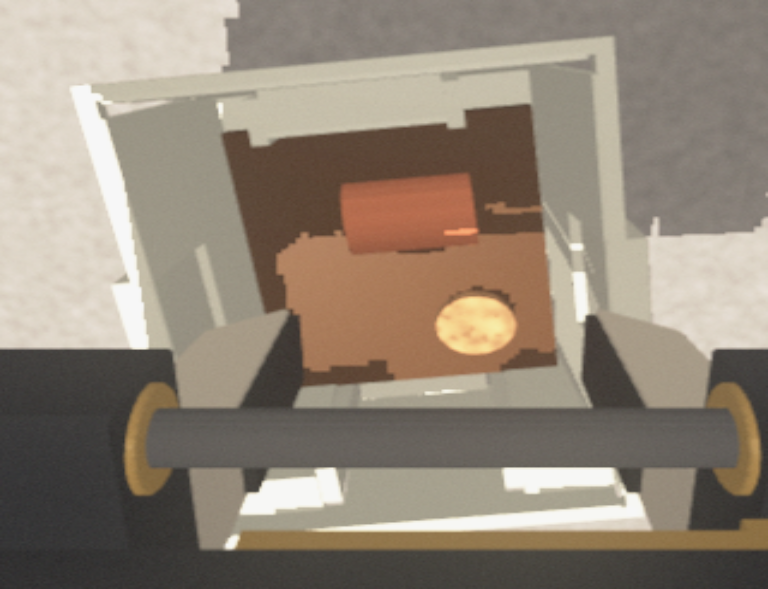

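Call:
carry_out(deltas=[{"dx": 0, "dy": 0, "dz": 0.03, "ax": 0, "ay": 0, "az": 0, "claw": 0.3}, {"dx": 0, "dy": 0, "dz": 0.03, "ax": 0, "ay": 0, "az": 0, "claw": 0.3}, {"dx": 0, "dy": 0, "dz": 0.02, "ax": 0, "ay": 0, "az": 0.5, "claw": 0}, {"dx": 0.02, "dy": 0.001, "dz": 0.005, "ax": 0, "ay": 0, "az": 0.4, "claw": -0.3}, {"dx": 0.02, "dy": 0, "dz": 0, "ax": 0, "ay": 0, "az": 0, "claw": -0.3}, {"dx": 0.003, "dy": 0, "dz": 0, "ax": 0, "ay": 0, "az": 0, "claw": -0.3}, {"dx": 0, "dy": 0, "dz": 0, "ax": 0, "ay": 0, "az": 0, "claw": -0.3}, {"dx": 0, "dy": 0, "dz": 0, "ax": 0, "ay": 0, "az": 0, "claw": -0.3}])

```text
time_s: 3.75
ee_pos: [0.5777, -0.0195, 0.136]
tool_rot: [[-0.051, 0.999, 0.005], [0.999, 0.051, -0.002], [-0.002, 0.005, -1.0]]
ft_force: [0.4, 0.8, -0.0]
gripper_width: 0.032
```

Run:
```python
from h import *
import cv2
o=get_obs(); p=np.array(o['ee_pos']);R=np.array(o['tool_rot']);print(o['time_s'],p,R.round(3).tolist(),o['qpos'])
w=read_camera('wrist');cv2.imwrite('pics/f_w.png',w['image'])
```

```text
3.75 [ 0.57774113 -0.0195407   0.13601233] [[-0.051, 0.999, 0.005], [0.999, 0.051, -0.002], [-0.002, 0.005, -1.0]] [-1.65864944e-01  4.80295741e-01  1.45906704e+00 -8.58548241e-04
  1.19717457e+00 -2.16413141e-01]
```

View pics/f_w.png

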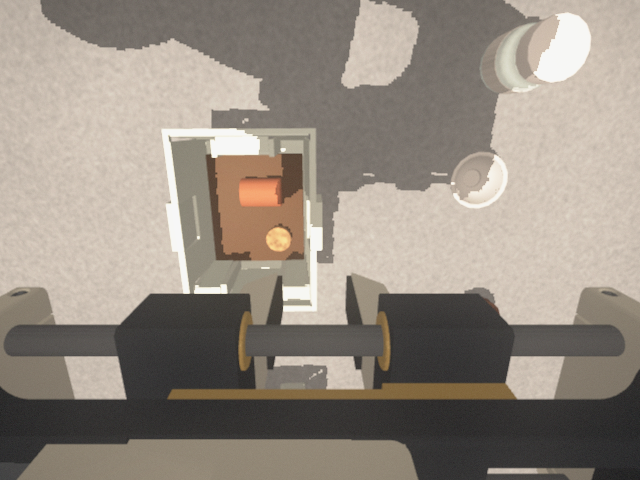

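Call:
carry_out(deltas=[{"dx": 0.002, "dy": 0.004, "dz": -0.025, "ax": 0, "ay": 0, "az": 0, "claw": -0.3}, {"dx": 0, "dy": 0, "dz": -0.025, "ax": 0, "ay": 0, "az": 0, "claw": -0.3}, {"dx": 0, "dy": 0, "dz": -0.025, "ax": 0, "ay": 0, "az": 0, "claw": -0.3}, {"dx": 0, "dy": 0, "dz": -0.02, "ax": 0, "ay": 0, "az": 0, "claw": -0.3}, {"dx": 0, "dy": 0, "dz": 0, "ax": 0, "ay": 0, "az": 0, "claw": -0.3}, {"dx": 0, "dy": 0, "dz": 0, "ax": 0, "ay": 0, "az": 0, "claw": -0.7}, {"dx": 0, "dy": 0, "dz": 0, "ax": 0, "ay": 0, "az": 0, "claw": -1}, {"dx": 0, "dy": 0, "dz": 0, "ax": 0, "ay": 0, "az": 0, "claw": -1}], grip_force=25)

```text
time_s: 4.8
ee_pos: [0.5791, -0.0156, 0.042]
tool_rot: [[-0.051, 0.999, 0.009], [0.999, 0.051, -0.002], [-0.003, 0.009, -1.0]]
ft_force: [-0.5, 0.2, 0.6]
gripper_width: 0.007
```

Run:
```python
from h import *
import cv2
w=read_camera('scene');cv2.imwrite('pics/g_c.png',cv2.resize(w['image'][140:260,260:400],None,fx=4.5,fy=4.5,interpolation=cv2.INTER_CUBIC))
```

```text
(no output)
```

View pics/g_c.png

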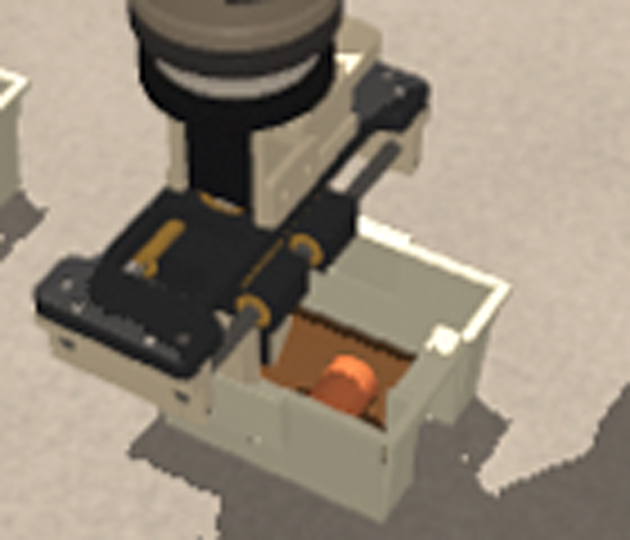

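Run:
```python
from h import *
import cv2
o=get_obs(); p=np.array(o['ee_pos']);R=np.array(o['tool_rot']);print(o['time_s'],p,o['ft_force'],o['gripper_width'])
for n in('scene','side'):
    c=read_camera(n);im=c['image'].copy()
    sc=5;im=cv2.resize(im,None,fx=sc,fy=sc,interpolation=cv2.INTER_CUBIC)
    for q,col in((p,(0,0,255)),(p-R[:,2]*.019,(255,0,0)),(p-R[:,2]*.066,(255,0,255)),((.5797,-.0158,.07),(0,255,0))):
        u,v=proj(c,q);cv2.circle(im,(int(sc*(u+.5)),int(sc*(v+.5))),5,col,2)
    u,v=proj(c,p);print(n,u,v,get_obs()['gripper_width'],get_obs()['time_s'])
    y0=int(max(0,v-70))*sc;x0=int(u-70)*sc
    cv2.imwrite(f'pics/h_{n}.png',im[y0:y0+550,x0:x0+700])
```

```text
4.85 [ 0.57918641 -0.01560914  0.04202087] [0.73151638 0.30150409 1.00352187] 0.003462204406027177
scene 314.4027981622955 232.36700890937925 0.001170602576887815 4.9
side 296.44272279441947 267.9610548172915 0.00044611144758464265 4.95
```

View pics/h_scene.png

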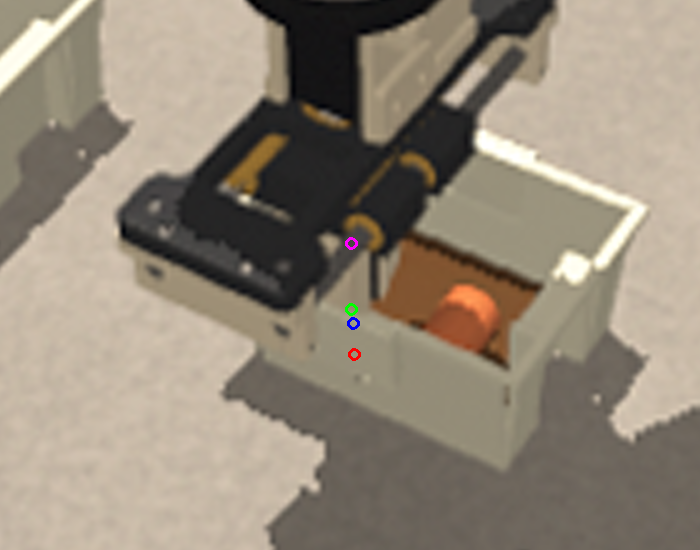

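View pics/h_side.png

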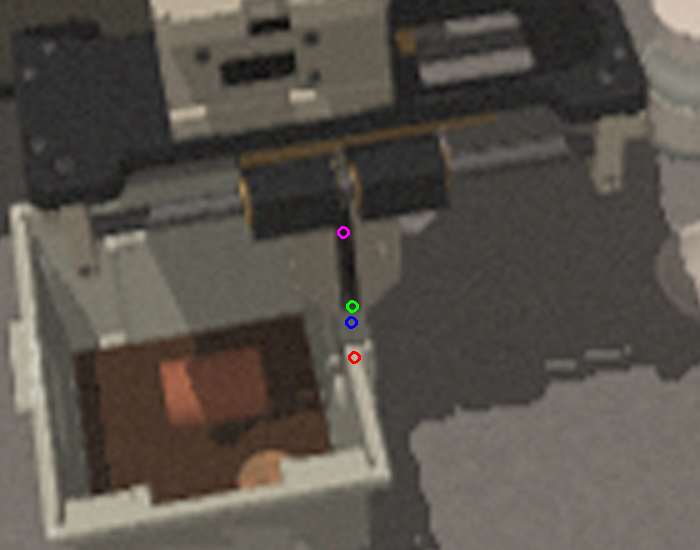

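Call:
carry_out(deltas=[{"dx": 0, "dy": 0, "dz": 0, "ax": 0, "ay": 0, "az": 0, "claw": 0}, {"dx": 0, "dy": 0, "dz": 0, "ax": 0, "ay": 0, "az": 0, "claw": -0.2}, {"dx": 0, "dy": 0, "dz": 0.03, "ax": 0, "ay": 0, "az": 0, "claw": -0.2}, {"dx": 0, "dy": 0, "dz": 0.03, "ax": 0, "ay": 0, "az": 0, "claw": -0.2}, {"dx": 0, "dy": 0, "dz": 0.03, "ax": 0, "ay": 0, "az": 0, "claw": -0.2}, {"dx": 0, "dy": -0.04, "dz": 0, "ax": 0, "ay": 0, "az": -1, "claw": -0.2}, {"dx": 0, "dy": -0.04, "dz": 0, "ax": 0, "ay": 0, "az": -1, "claw": -0.2}, {"dx": 0, "dy": -0.04, "dz": 0, "ax": 0, "ay": 0, "az": -1, "claw": -0.2}])

```text
time_s: 5.95
ee_pos: [0.5785, -0.1355, 0.1347]
tool_rot: [[0.309, 0.951, 0.007], [0.951, -0.309, -0.004], [-0.002, 0.008, -1.0]]
ft_force: [0.4, 0.4, 0.4]
gripper_width: 0.0369
```

Run:
```python
from h import *
import cv2
for n in ('scene','side'):
    w=read_camera(n);cv2.imwrite(f'pics/i_{n}.png',w['image'])
```

View pics/i_scene.png

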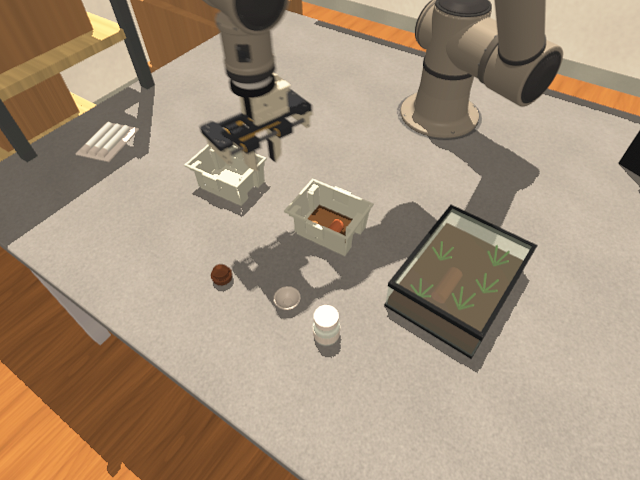

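Call:
carry_out(deltas=[{"dx": 0.004, "dy": -0.04, "dz": 0, "ax": 0, "ay": 0, "az": -1, "claw": -0.2}, {"dx": 0.004, "dy": -0.04, "dz": 0, "ax": 0, "ay": 0, "az": -1, "claw": -0.2}, {"dx": 0.004, "dy": -0.04, "dz": 0, "ax": 0, "ay": 0, "az": -1, "claw": -0.2}, {"dx": 0, "dy": -0.03, "dz": 0, "ax": 0, "ay": 0, "az": -1, "claw": -0.2}, {"dx": 0, "dy": 0, "dz": 0, "ax": 0, "ay": 0, "az": -1, "claw": -0.2}, {"dx": 0, "dy": 0, "dz": 0, "ax": 0, "ay": 0, "az": -1, "claw": -0.2}, {"dx": 0, "dy": 0, "dz": 0, "ax": 0, "ay": 0, "az": -1, "claw": -0.2}, {"dx": 0, "dy": 0, "dz": 0, "ax": 0, "ay": 0, "az": -1, "claw": -0.2}])

```text
time_s: 7.05
ee_pos: [0.5905, -0.2881, 0.1324]
tool_rot: [[0.963, 0.269, -0.001], [0.269, -0.963, -0.004], [-0.002, 0.004, -1.0]]
ft_force: [-0.1, -0.0, 0.1]
gripper_width: 0.0371
```

Call:
carry_out(deltas=[{"dx": 0, "dy": 0, "dz": 0, "ax": 0, "ay": 0, "az": -1, "claw": -0.2}, {"dx": 0, "dy": 0, "dz": 0, "ax": 0, "ay": 0, "az": -1, "claw": -0.2}, {"dx": 0, "dy": 0, "dz": 0, "ax": 0, "ay": 0, "az": -1, "claw": -0.2}, {"dx": 0, "dy": 0, "dz": 0, "ax": 0, "ay": 0, "az": -1, "claw": -0.2}, {"dx": 0, "dy": 0, "dz": 0, "ax": 0, "ay": 0, "az": -1, "claw": -0.2}, {"dx": 0, "dy": 0, "dz": 0, "ax": 0, "ay": 0, "az": -1, "claw": -0.2}, {"dx": 0, "dy": 0, "dz": 0, "ax": 0, "ay": 0, "az": -1, "claw": -0.2}, {"dx": 0, "dy": 0, "dz": 0, "ax": 0, "ay": 0, "az": -1, "claw": -0.2}])

```text
time_s: 8.05
ee_pos: [0.5914, -0.2807, 0.1306]
tool_rot: [[0.76, -0.65, -0.005], [-0.65, -0.76, 0.004], [-0.006, 0.0, -1.0]]
ft_force: [0.6, -0.1, 0.3]
gripper_width: 0.0368
```

Call:
carry_out(deltas=[{"dx": 0, "dy": -0.003, "dz": 0, "ax": 0, "ay": 0, "az": -1, "claw": -0.2}, {"dx": 0, "dy": -0.003, "dz": 0, "ax": 0, "ay": 0, "az": -1, "claw": -0.2}, {"dx": 0, "dy": -0.003, "dz": 0, "ax": 0, "ay": 0, "az": -1, "claw": -0.2}, {"dx": 0, "dy": 0, "dz": 0, "ax": 0, "ay": 0, "az": -1, "claw": -0.2}, {"dx": 0, "dy": 0, "dz": 0, "ax": 0, "ay": 0, "az": -1, "claw": -0.2}, {"dx": 0, "dy": 0, "dz": 0, "ax": 0, "ay": 0, "az": -0.9, "claw": -0.2}, {"dx": 0, "dy": 0, "dz": 0, "ax": 0, "ay": 0, "az": -0.2, "claw": -0.2}, {"dx": 0, "dy": 0, "dz": 0, "ax": 0, "ay": 0, "az": 0, "claw": -0.2}])

```text
time_s: 9.05
ee_pos: [0.5923, -0.2831, 0.129]
tool_rot: [[0.119, -0.993, -0.003], [-0.993, -0.119, 0.011], [-0.011, 0.001, -1.0]]
ft_force: [0.2, 0.4, -0.3]
gripper_width: 0.0369
```

Run:
```python
from h import *
import cv2
o=get_obs();print(o['time_s'],o['ee_pos'],np.array(o['tool_rot']).round(3).tolist(),o['qpos'])
for n in ('scene','side','wrist'):
    w=read_camera(n);cv2.imwrite(f'pics/j_{n}.png',w['image'])
    print(n,proj(w,(.5914,-.2897,.07)))
```

```text
9.05 [ 0.59230258 -0.28308064  0.12898085] [[0.119, -0.993, -0.003], [-0.993, -0.119, 0.011], [-0.011, 0.001, -1.0]] [-0.56685518  0.63653866  1.2021654   0.00829229  1.31124894  2.45319755]
scene (np.float64(209.9824038777836), np.float64(175.46664872203394))
side (np.float64(330.2127062934958), np.float64(410.49965643630674))
wrist (np.float64(315.48892161438505), np.float64(226.30921859193163))
```

View pics/j_side.png

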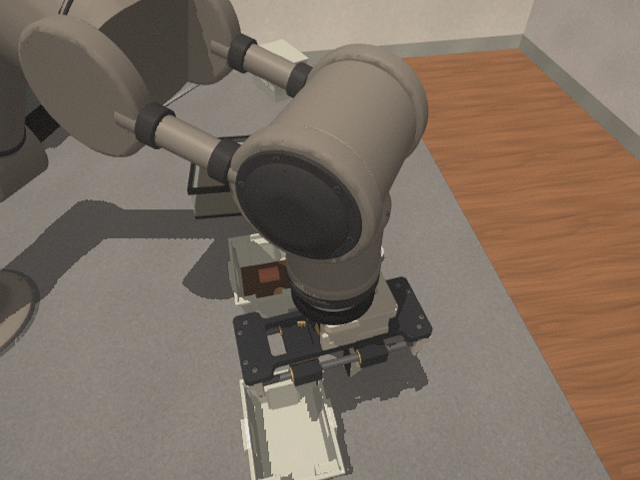

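View pics/j_wrist.png

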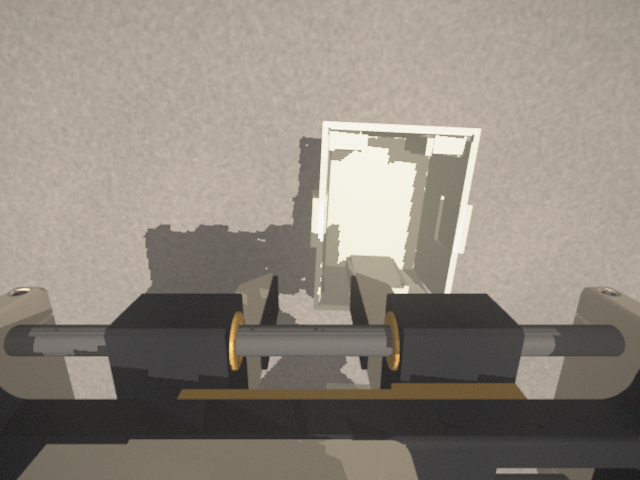

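```bash
python3 - <<'E'
from h import *
w=read_camera('wrist')
quad(w,[(323,122),(480,129),(446,300),(315,308)],.07)
print(pz(w,312,197,.07),pz(w,312,244,.07),pz(w,325,200,.07))
E
python3 -c "
import cv2
im=cv2.imread('pics/j_wrist.png');cv2.imwrite('pics/j2.png',cv2.resize(im[110:320,290:490],None,fx=3,fy=2.8,interpolation=cv2.INTER_CUBIC))"
```

```text
[[0.5953, -0.3665], [0.4845, -0.3749], [0.4762, -0.239], [0.5833, -0.2189]] ctr [ 0.5348 -0.2998]
 edges [(0.1111, -3.066), (0.1361, 1.631), (0.109, 0.186), (0.1481, -1.49)]
[ 0.596721   -0.31236214  0.07      ] [ 0.59237674 -0.27509207  0.07      ] [ 0.58673576 -0.31122731  0.07      ]
```

View pics/j2.png

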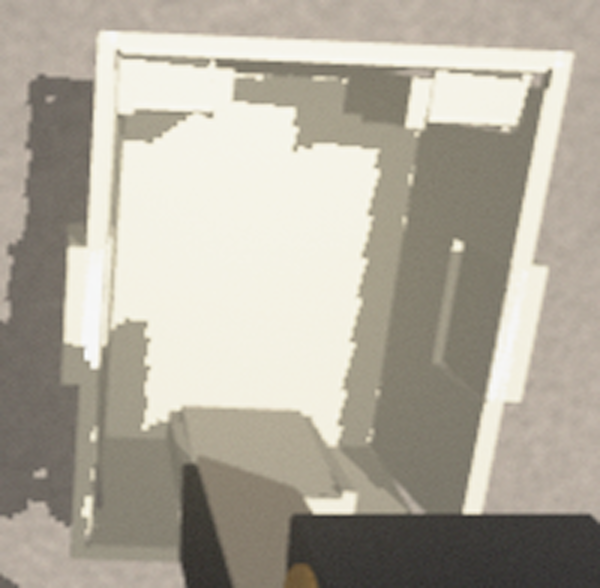

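Call:
carry_out(deltas=[{"dx": -0.003, "dy": -0.01, "dz": 0, "ax": 0, "ay": 0, "az": -0.36, "claw": -0.2}, {"dx": 0, "dy": 0, "dz": -0.025, "ax": 0, "ay": 0, "az": 0, "claw": -0.2}, {"dx": 0, "dy": 0, "dz": -0.025, "ax": 0, "ay": 0, "az": 0, "claw": -0.2}, {"dx": 0, "dy": 0, "dz": -0.025, "ax": 0, "ay": 0, "az": 0, "claw": -0.2}, {"dx": 0, "dy": 0, "dz": -0.015, "ax": 0, "ay": 0, "az": 0, "claw": -0.2}, {"dx": 0, "dy": 0, "dz": 0, "ax": 0, "ay": 0, "az": 0, "claw": -0.2}, {"dx": 0, "dy": 0, "dz": 0, "ax": 0, "ay": 0, "az": 0, "claw": -0.6}, {"dx": 0, "dy": 0, "dz": 0, "ax": 0, "ay": 0, "az": 0, "claw": -0.7}], grip_force=20)

```text
time_s: 10.25
ee_pos: [0.5895, -0.299, 0.0395]
tool_rot: [[0.065, -0.998, 0.003], [-0.998, -0.064, 0.007], [-0.007, -0.003, -1.0]]
ft_force: [-0.2, 0.2, 0.7]
gripper_width: 0.0215
```

Call:
carry_out(deltas=[{"dx": 0, "dy": 0.005, "dz": 0, "ax": 0, "ay": 0, "az": 0, "claw": -0.7}, {"dx": 0, "dy": 0, "dz": 0, "ax": 0, "ay": 0, "az": 0, "claw": -0.8}, {"dx": 0, "dy": 0, "dz": 0, "ax": 0, "ay": 0, "az": 0, "claw": -0.85}, {"dx": 0, "dy": 0, "dz": 0, "ax": 0, "ay": 0, "az": 0, "claw": -0.9}, {"dx": 0, "dy": 0, "dz": 0, "ax": 0, "ay": 0, "az": 0, "claw": -0.9}, {"dx": 0, "dy": 0, "dz": 0, "ax": 0, "ay": 0, "az": 0, "claw": -1}, {"dx": 0, "dy": 0, "dz": 0, "ax": 0, "ay": 0, "az": 0, "claw": -1}, {"dx": 0, "dy": 0, "dz": 0, "ax": 0, "ay": 0, "az": 0, "claw": -1}])

```text
time_s: 11.25
ee_pos: [0.5903, -0.2939, 0.0412]
tool_rot: [[0.065, -0.998, 0.005], [-0.998, -0.065, 0.005], [-0.005, -0.005, -1.0]]
ft_force: [-0.3, -0.3, 0.4]
gripper_width: 0.0005
```

Run:
```python
from h import *
import cv2
for n in ('scene','side'):
    w=read_camera(n);o=get_obs();p=np.array(o['ee_pos']);u,v=proj(w,p);print(o['time_s'],o['gripper_width'],o['ft_force'],u,v)
    x0=int(u-60);y0=int(min(v-60,360));cv2.imwrite(f'pics/k_{n}.png',cv2.resize(w['image'][y0:y0+120,x0:x0+140],None,fx=4.5,fy=4.5,interpolation=cv2.INTER_CUBIC))
```

```text
11.3 0.0005449848662417996 [ 0.4459411  -0.36440636 -0.6176874 ] 211.59288167885194 183.96603560060998
11.35 2.675494930914614e-05 [0.82465527 0.11483107 0.5142914 ] 329.8274431160926 422.00906513734355
```

View pics/k_scene.png

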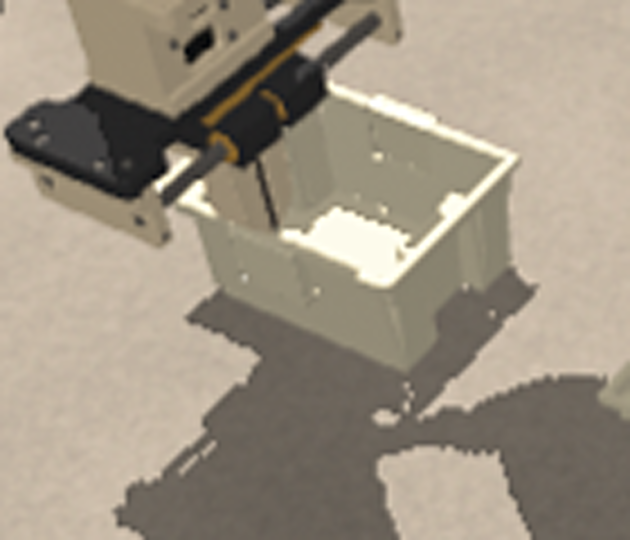

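View pics/k_side.png

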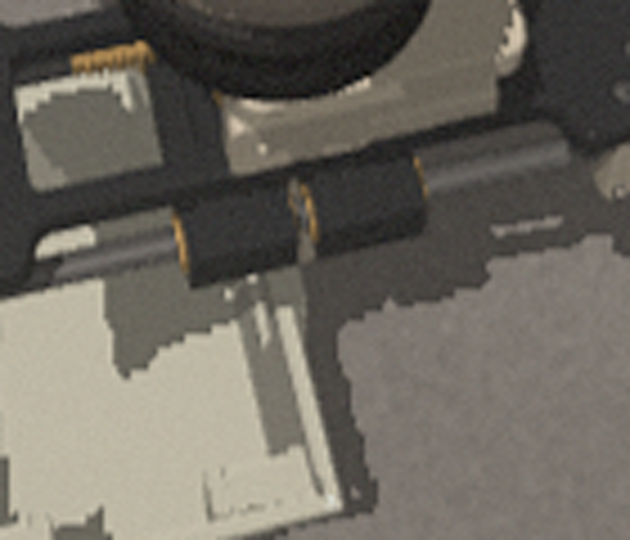

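Run:
```python
from h import *
import cv2
for n,f in(('scene','a_scene'),('side','a_side')):
    c=read_camera(n);im=cv2.imread(f'pics/{f}.png')
    sc=5;im=cv2.resize(im,None,fx=sc,fy=sc,interpolation=cv2.INTER_CUBIC)
    for dz,col in((0,(0,0,255)),(.019,(255,0,0)),(.066,(255,0,255))):
      for s in(-1,0,1):
        u,v=proj(c,(.5245+s*.046,0,.1884+dz));cv2.circle(im,(int(sc*(u+.5)),int(sc*(v+.5))),5,col,2)
    u,v=proj(c,(.5245,0,.1884));y0=int(max(0,v-80))*sc;x0=int(u-70)*sc
    print(get_obs()['time_s'])
    cv2.imwrite(f'pics/l_{n}.png',im[y0:y0+600,x0:x0+750])
```

```text
11.4
11.45
```

View pics/l_scene.png

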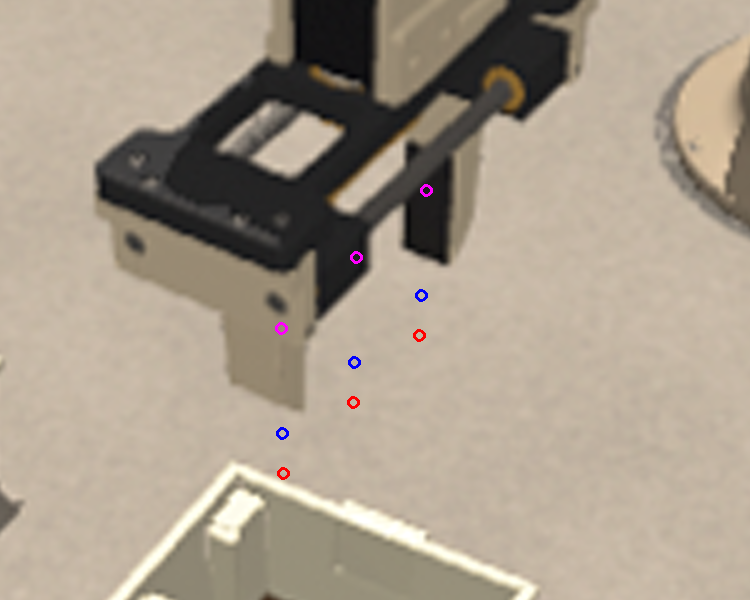

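View pics/l_side.png

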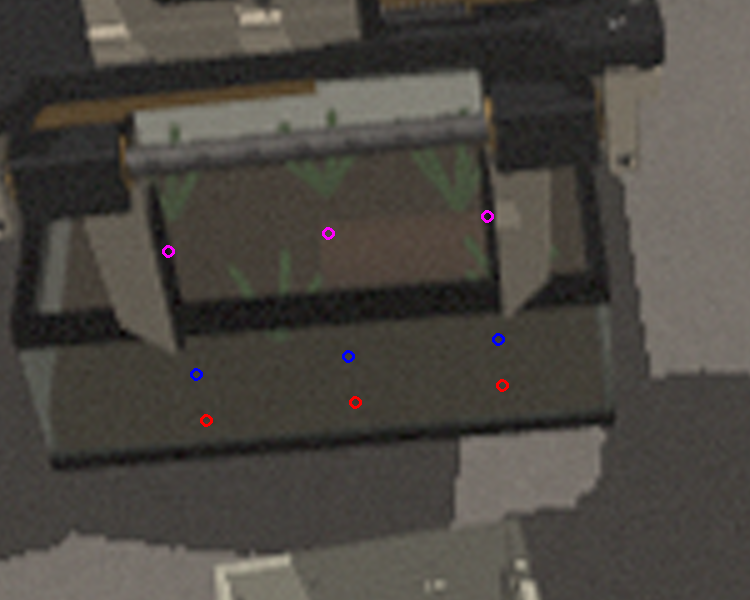

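Run:
```python
from h import *
s=read_camera('side');c=read_camera('scene');
def org(cam):
    u,v=proj(cam,(.5245,0,.1884)); return int(u-70),int(max(0,v-80))
oc,os_=org(c),org(s); print(oc,os_)
def tri(obs):
    A=np.zeros((3,3));b=np.zeros(3)
    for cam,(u,v) in obs:
        C,d=ray(cam,u,v);d/=np.linalg.norm(d);M=np.eye(3)-np.outer(d,d);A+=M;b+=M@C
    p=np.linalg.solve(A,b);print(p.round(4),[tuple(np.round(np.subtract(proj(cam,p),o),1)) for cam,o in obs])
f=lambda o,x,y:(o[0]+x/5-.5,o[1]+y/5-.5)
for a in((405,245),(426,255),(447,265)): tri([(c,f(oc,*a)),(s,f(os_,178,350))])
tri([(c,f(oc,303,410)),(s,f(os_,503,317))])
```

```text
(266, 86) (185, 125)
[ 0.4762 -0.0094  0.2253] [(np.float64(0.1), np.float64(-0.0)), (np.float64(0.1), np.float64(0.1))]
[ 0.4742 -0.0026  0.221 ] [(np.float64(-0.6), np.float64(0.5)), (np.float64(-0.8), np.float64(-0.6))]
[0.4723 0.0042 0.2167] [(np.float64(-1.2), np.float64(1.1)), (np.float64(-1.7), np.float64(-1.2))]
[0.5694 0.004  0.2162] [(np.float64(-1.8), np.float64(1.5)), (np.float64(-2.3), np.float64(-1.5))]
```

Call:
carry_out(deltas=[{"dx": 0, "dy": 0, "dz": 0.04, "ax": 0, "ay": 0, "az": 0, "claw": -0.5}, {"dx": 0, "dy": 0.01, "dz": 0.02, "ax": 0, "ay": 0, "az": 1, "claw": 0.3}, {"dx": -0.01, "dy": 0.03, "dz": 0, "ax": 0, "ay": 0, "az": 1, "claw": 0.3}, {"dx": -0.02, "dy": 0.04, "dz": 0, "ax": 0, "ay": 0, "az": 1, "claw": 0.3}, {"dx": -0.02, "dy": 0.04, "dz": 0, "ax": 0, "ay": 0, "az": 1, "claw": 0.3}, {"dx": -0.01, "dy": 0.03, "dz": 0, "ax": 0, "ay": 0, "az": 1, "claw": 0.3}, {"dx": 0, "dy": 0, "dz": 0, "ax": 0, "ay": 0, "az": 1, "claw": 0.3}, {"dx": 0, "dy": 0, "dz": 0, "ax": 0, "ay": 0, "az": 1, "claw": 0.3}])

```text
time_s: 12.55
ee_pos: [0.5279, -0.1395, 0.1034]
tool_rot: [[0.802, -0.597, 0.001], [-0.597, -0.802, 0.006], [-0.003, -0.006, -1.0]]
ft_force: [-0.0, 0.3, -0.4]
gripper_width: 0.0594
```

Call:
carry_out(deltas=[{"dx": 0, "dy": 0, "dz": 0, "ax": 0, "ay": 0, "az": 1, "claw": 0.3}, {"dx": 0, "dy": 0, "dz": 0, "ax": 0, "ay": 0, "az": 1, "claw": 0.3}, {"dx": 0, "dy": 0, "dz": 0, "ax": 0, "ay": 0, "az": 1, "claw": 0.3}, {"dx": 0, "dy": 0, "dz": 0, "ax": 0, "ay": 0, "az": 1, "claw": 0.3}, {"dx": 0, "dy": 0, "dz": 0, "ax": 0, "ay": 0, "az": 1, "claw": 0.3}, {"dx": 0, "dy": 0, "dz": 0, "ax": 0, "ay": 0, "az": 1, "claw": 0.3}, {"dx": 0, "dy": 0, "dz": 0, "ax": 0, "ay": 0, "az": 1, "claw": 0.3}, {"dx": 0, "dy": 0, "dz": 0, "ax": 0, "ay": 0, "az": 1, "claw": 0.3}])

```text
time_s: 13.55
ee_pos: [0.5282, -0.1392, 0.1046]
tool_rot: [[0.938, 0.347, -0.002], [0.347, -0.938, 0.005], [-0.0, -0.005, -1.0]]
ft_force: [0.3, 0.4, 0.5]
gripper_width: 0.0594
```

Call:
carry_out(deltas=[{"dx": 0, "dy": 0, "dz": 0, "ax": 0, "ay": 0, "az": 1, "claw": 0.3}, {"dx": 0, "dy": 0, "dz": 0, "ax": 0, "ay": 0, "az": 1, "claw": 0.3}, {"dx": 0, "dy": 0, "dz": 0, "ax": 0, "ay": 0, "az": 1, "claw": 0.3}, {"dx": 0, "dy": 0, "dz": 0, "ax": 0, "ay": 0, "az": 1, "claw": 0.3}, {"dx": 0, "dy": 0, "dz": 0, "ax": 0, "ay": 0, "az": 1, "claw": 0.3}, {"dx": 0, "dy": 0, "dz": 0, "ax": 0, "ay": 0, "az": 1, "claw": 0.3}, {"dx": 0, "dy": 0, "dz": 0, "ax": 0, "ay": 0, "az": 1, "claw": 0.3}, {"dx": 0, "dy": 0, "dz": 0, "ax": 0, "ay": 0, "az": 1, "claw": 0.3}])

```text
time_s: 14.55
ee_pos: [0.5285, -0.1393, 0.1056]
tool_rot: [[0.222, 0.975, -0.003], [0.975, -0.222, 0.001], [-0.0, -0.003, -1.0]]
ft_force: [-0.7, 0.1, 0.8]
gripper_width: 0.0596
```

Call:
carry_out(deltas=[{"dx": 0, "dy": 0, "dz": 0, "ax": 0, "ay": 0, "az": 1, "claw": 0.3}, {"dx": 0, "dy": 0, "dz": 0, "ax": 0, "ay": 0, "az": 0.3, "claw": 0.3}, {"dx": 0, "dy": 0, "dz": -0.03, "ax": 0, "ay": 0, "az": 0, "claw": 0.3}, {"dx": 0, "dy": 0.002, "dz": -0.03, "ax": 0, "ay": 0, "az": 0, "claw": 0.3}, {"dx": 0, "dy": 0.002, "dz": -0.02, "ax": 0, "ay": 0, "az": 0, "claw": 0.3}, {"dx": 0, "dy": 0, "dz": -0.01, "ax": 0, "ay": 0, "az": 0, "claw": 0.3}, {"dx": 0, "dy": 0, "dz": 0, "ax": 0, "ay": 0, "az": 0, "claw": 0.3}, {"dx": 0, "dy": 0, "dz": 0, "ax": 0, "ay": 0, "az": 0, "claw": 0.3}])

```text
time_s: 15.55
ee_pos: [0.5303, -0.1361, 0.0158]
tool_rot: [[0.061, 0.998, 0.002], [0.998, -0.061, -0.002], [-0.002, 0.002, -1.0]]
ft_force: [-0.5, 0.2, 0.6]
gripper_width: 0.06
```

Run:
```python
from h import *
import cv2
w=read_camera('scene');o=get_obs();print(o['time_s'],o['ee_pos'],o['ft_force'])
cv2.imwrite('pics/m_c.png',cv2.resize(w['image'][120:270,170:390],None,fx=3.6,fy=3.6,interpolation=cv2.INTER_CUBIC))
w=read_camera('side')
cv2.imwrite('pics/m_s.png',cv2.resize(w['image'][180:400,190:400],None,fx=2.7,fy=2.7,interpolation=cv2.INTER_CUBIC))
```

```text
15.6 [ 0.53040216 -0.13607944  0.01583635] [-0.10429291  0.68281259 -0.28900607]
```

View pics/m_c.png

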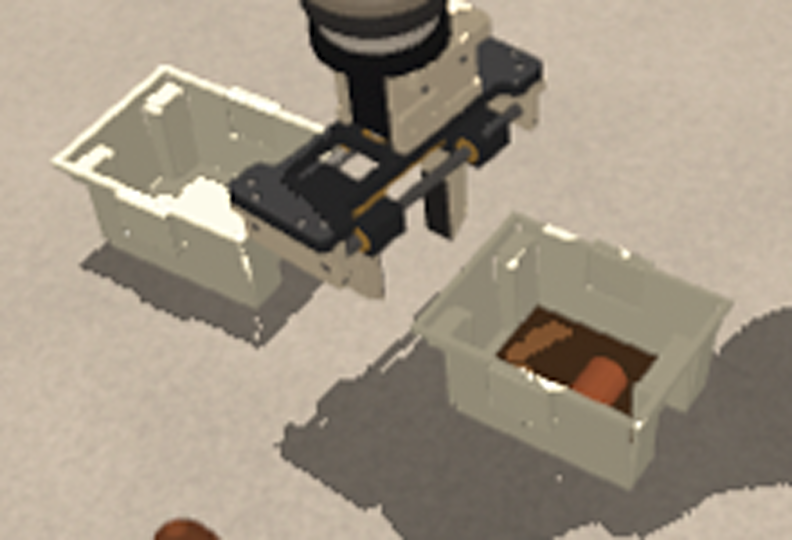

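View pics/m_s.png

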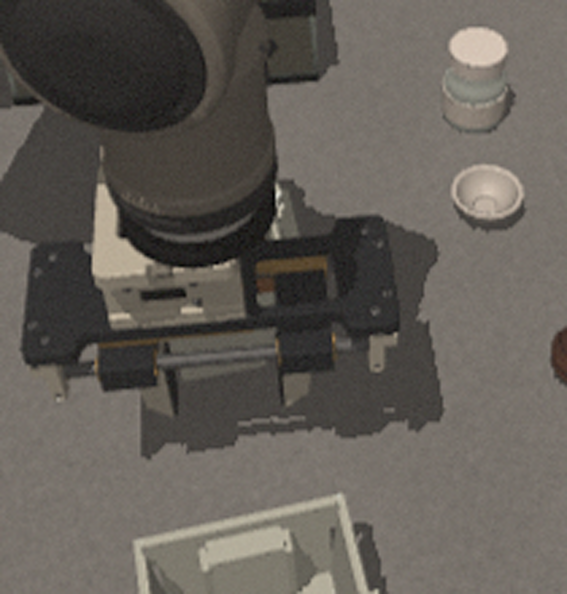

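Run:
```python
from h import *
s=read_camera('side');c=read_camera('scene')
def tri(obs):
    A=np.zeros((3,3));b=np.zeros(3)
    for cam,(u,v) in obs:
        C,d=ray(cam,u,v);d/=np.linalg.norm(d);M=np.eye(3)-np.outer(d,d);A+=M;b+=M@C
    p=np.linalg.solve(A,b);print(p.round(4),[tuple(np.round(np.subtract(proj(cam,p),o),1)) for cam,o in obs])
tri([(c,(170+427/3.6,120+230/3.6)),(s,(190+175/2.7,180+413/2.7))])
tri([(c,(170+383/3.6,120+298/3.6)),(s,(190+290/2.7,180+403/2.7))])
for z in(.045,.05,.055,.06):
  print(z,proj(c,(.5003-.0006,-.1343-.0095,z)),proj(s,(.5003-.0006,-.1343-.0095,z)), 'meas',170+427/3.6,120+230/3.6,190+175/2.7,180+413/2.7)
```

```text
[ 0.4986 -0.1418  0.0493] [(np.float64(0.3), np.float64(-0.2)), (np.float64(0.4), np.float64(0.2))]
[ 0.5603 -0.1364  0.04  ] [(np.float64(-2.3), np.float64(1.3)), (np.float64(-3.2), np.float64(-1.5))]
0.045 (np.float64(288.00709907134404), np.float64(185.06866815129573)) (np.float64(256.30675268647855), np.float64(335.60383158428283)) meas 288.6111111111111 183.88888888888889 254.8148148148148 332.96296296296293
0.05 (np.float64(287.8477534794138), np.float64(183.4389540024677)) (np.float64(255.93494146293608), np.float64(333.927063357607)) meas 288.6111111111111 183.88888888888889 254.8148148148148 332.96296296296293
0.055 (np.float64(287.6871611332857), np.float64(181.79648861947123)) (np.float64(255.55916507728102), np.float64(332.2324133204235)) meas 288.6111111111111 183.88888888888889 254.8148148148148 332.96296296296293
0.06 (np.float64(287.525307343182), np.float64(180.14112176195005)) (np.float64(255.17935976007212), np.float64(330.5195938897708)) meas 288.6111111111111 183.88888888888889 254.8148148148148 332.96296296296293
```

Call:
carry_out(deltas=[{"dx": 0, "dy": 0.006, "dz": -0.01, "ax": 0, "ay": 0, "az": 0, "claw": 0.3}, {"dx": 0, "dy": 0.012, "dz": -0.002, "ax": 0, "ay": 0, "az": 0, "claw": 0.3}, {"dx": 0, "dy": 0.012, "dz": -0.002, "ax": 0, "ay": 0, "az": 0, "claw": 0.3}, {"dx": 0, "dy": 0.012, "dz": 0, "ax": 0, "ay": 0, "az": 0, "claw": 0.3}, {"dx": 0, "dy": 0.012, "dz": 0, "ax": 0, "ay": 0, "az": 0, "claw": 0.3}, {"dx": 0, "dy": 0.012, "dz": 0, "ax": 0, "ay": 0, "az": 0, "claw": 0.3}, {"dx": 0, "dy": 0.006, "dz": 0, "ax": 0, "ay": 0, "az": 0, "claw": 0.3}, {"dx": 0, "dy": 0, "dz": 0, "ax": 0, "ay": 0, "az": 0, "claw": 0.3}])

```text
time_s: 16.75
ee_pos: [0.5303, -0.0592, 0.0014]
tool_rot: [[0.059, 0.998, 0.003], [0.998, -0.059, -0.004], [-0.004, 0.003, -1.0]]
ft_force: [0.0, -1.4, 0.5]
gripper_width: 0.0596
```

Run:
```python
from h import *
import cv2
w=read_camera('scene');o=get_obs();print(o['time_s'],o['ee_pos'],o['ft_force'],o['ft_torque'])
cv2.imwrite('pics/n_c.png',cv2.resize(w['image'][120:270,250:470],None,fx=3.6,fy=3.6,interpolation=cv2.INTER_CUBIC))
w=read_camera('wrist')
cv2.imwrite('pics/n_w.png',w['image'])
```

```text
16.8 [ 0.53026729 -0.05936942  0.00137277] [ 1.26371991  0.98416327 -0.009425  ] [ 0.02653229  0.02295172 -0.04876773]
```

View pics/n_c.png

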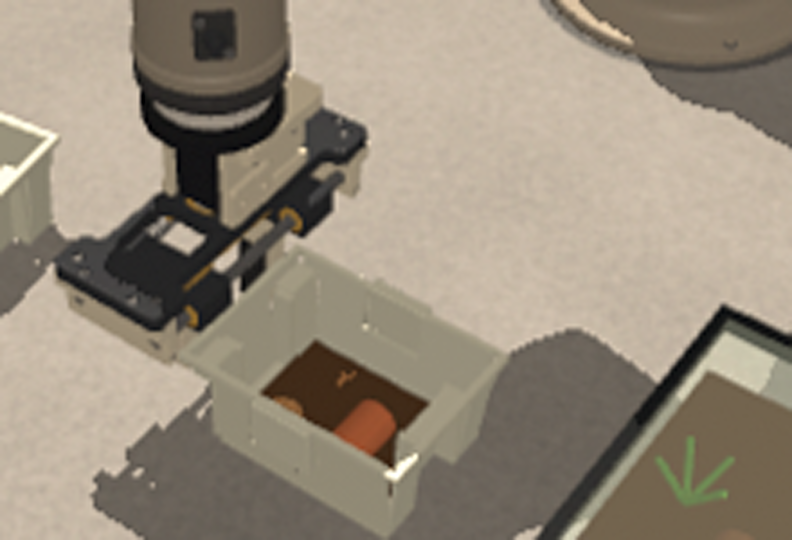

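View pics/n_w.png

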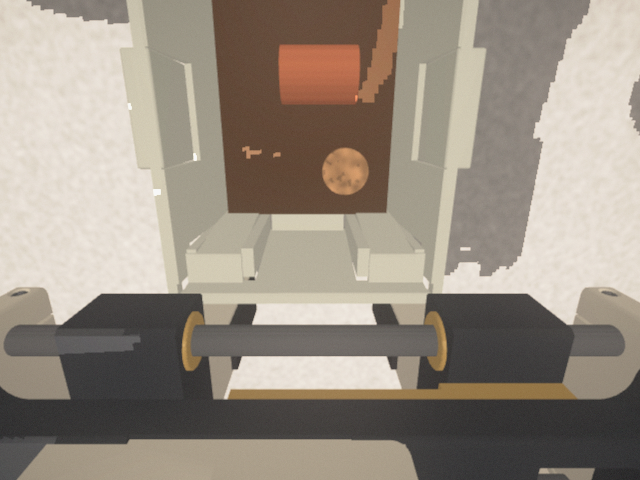

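Run:
```python
from h import *
w=read_camera('wrist');o=get_obs();print(o['time_s'],o['ee_pos'])
quad(w,[(185,300),(440,300)],.07)
```

```text
16.9 [ 0.53024321 -0.05973816  0.0013415 ]
[[0.4774, -0.0437], [0.5822, -0.0502]] ctr [ 0.5298 -0.0469]
 edges [(0.105, -0.062), (0.105, 3.08)]
```

Call:
carry_out(deltas=[{"dx": 0, "dy": 0.012, "dz": 0, "ax": 0, "ay": 0, "az": 0.05, "claw": 0.3}, {"dx": 0, "dy": 0.012, "dz": 0, "ax": 0, "ay": 0, "az": 0, "claw": 0.3}, {"dx": 0, "dy": 0.012, "dz": 0, "ax": 0, "ay": 0, "az": 0, "claw": 0.3}, {"dx": 0, "dy": 0.012, "dz": 0, "ax": 0, "ay": 0, "az": 0, "claw": 0.3}, {"dx": 0, "dy": 0.01, "dz": 0, "ax": 0, "ay": 0, "az": 0, "claw": 0.3}, {"dx": 0, "dy": 0.008, "dz": 0, "ax": 0, "ay": 0, "az": 0, "claw": 0.3}, {"dx": 0, "dy": 0.003, "dz": 0, "ax": 0, "ay": 0, "az": 0, "claw": 0.3}, {"dx": 0, "dy": 0, "dz": 0, "ax": 0, "ay": 0, "az": 0, "claw": 0.3}])

```text
time_s: 17.9
ee_pos: [0.5303, 0.0135, 0.0014]
tool_rot: [[0.053, 0.999, 0.004], [0.999, -0.053, -0.005], [-0.005, 0.004, -1.0]]
ft_force: [0.9, -1.9, 0.7]
gripper_width: 0.0596
```

Run:
```python
from h import *
import cv2
w=read_camera('scene');o=get_obs();print(o['time_s'],o['ee_pos'],o['ft_force'],o['ft_torque'])
cv2.imwrite('pics/o_c.png',cv2.resize(w['image'][150:300,290:490],None,fx=4,fy=4,interpolation=cv2.INTER_CUBIC))
```

```text
17.95 [0.53029229 0.01339722 0.00141311] [0.59222799 0.25141966 0.64909597] [-0.00285277 -0.04471336  0.01938195]
```

View pics/o_c.png

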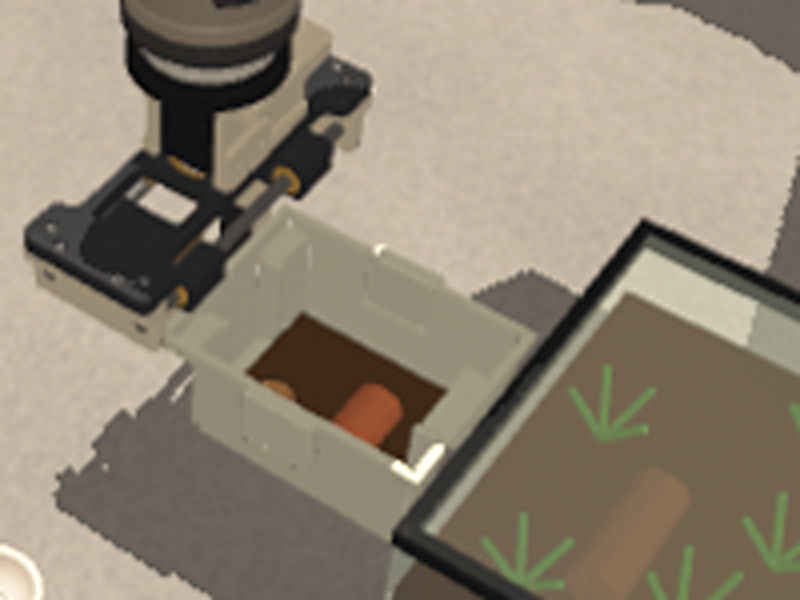

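Call:
carry_out(deltas=[{"dx": 0, "dy": 0.003, "dz": 0, "ax": 0, "ay": 0, "az": 0, "claw": 0.3}, {"dx": 0, "dy": 0.003, "dz": 0, "ax": 0, "ay": 0, "az": 0, "claw": 0.3}, {"dx": 0, "dy": 0.003, "dz": 0, "ax": 0, "ay": 0, "az": 0, "claw": 0.3}, {"dx": 0, "dy": 0.002, "dz": 0, "ax": 0, "ay": 0, "az": 0, "claw": 0.3}, {"dx": 0, "dy": 0.002, "dz": 0, "ax": 0, "ay": 0, "az": 0, "claw": 0.3}, {"dx": 0, "dy": 0.002, "dz": 0, "ax": 0, "ay": 0, "az": 0, "claw": 0.3}, {"dx": 0, "dy": 0.002, "dz": 0, "ax": 0, "ay": 0, "az": 0, "claw": 0.3}, {"dx": 0, "dy": 0.002, "dz": 0, "ax": 0, "ay": 0, "az": 0, "claw": 0.3}])

```text
time_s: 18.95
ee_pos: [0.5308, 0.02, 0.0016]
tool_rot: [[0.051, 0.999, 0.003], [0.998, -0.051, -0.022], [-0.022, 0.004, -1.0]]
ft_force: [-0.3, -14.5, -0.8]
gripper_width: 0.0595
```

Call:
carry_out(deltas=[{"dx": 0, "dy": -0.002, "dz": 0, "ax": -0.1, "ay": 0, "az": 0, "claw": 0.3}, {"dx": 0, "dy": -0.015, "dz": 0, "ax": 0, "ay": 0, "az": 0, "claw": 0.3}, {"dx": 0, "dy": -0.03, "dz": 0.02, "ax": 0, "ay": 0, "az": 0, "claw": 0.3}, {"dx": 0, "dy": -0.04, "dz": 0.03, "ax": 0, "ay": 0, "az": 0, "claw": 0.3}, {"dx": 0, "dy": -0.02, "dz": 0.04, "ax": 0, "ay": 0, "az": 0, "claw": 0}, {"dx": 0, "dy": 0, "dz": 0.03, "ax": 0, "ay": 0, "az": 0, "claw": -0.2}, {"dx": 0, "dy": 0, "dz": 0, "ax": 0, "ay": 0, "az": 0, "claw": -0.2}, {"dx": 0, "dy": 0, "dz": 0, "ax": 0, "ay": 0, "az": 0, "claw": -0.2}])

```text
time_s: 19.95
ee_pos: [0.5285, -0.0911, 0.1232]
tool_rot: [[0.051, 0.999, -0.0], [0.998, -0.051, -0.03], [-0.03, 0.002, -1.0]]
ft_force: [0.3, -0.1, -0.7]
gripper_width: 0.037
```

Run:
```python
from h import *
import cv2
o=get_obs();print(o['time_s'],o['ee_pos'],o['qpos'],np.array(o['tool_rot']).round(3).tolist())
w=read_camera('scene')
cv2.imwrite('pics/p_c.png',cv2.resize(w['image'][170:290,300:460],None,fx=5,fy=5,interpolation=cv2.INTER_CUBIC))
w=read_camera('wrist');cv2.imwrite('pics/p_w.png',w['image'])
w=read_camera('side')
cv2.imwrite('pics/p_s.png',cv2.resize(w['image'][140:290,180:330],None,fx=4,fy=4,interpolation=cv2.INTER_CUBIC))
```

```text
19.95 [ 0.5285186  -0.09105666  0.1232194 ] [-0.29416319  0.42119386  1.59692374 -0.03228046  1.11490566 -0.22914938] [[0.051, 0.999, -0.0], [0.998, -0.051, -0.03], [-0.03, 0.002, -1.0]]
```

View pics/p_c.png

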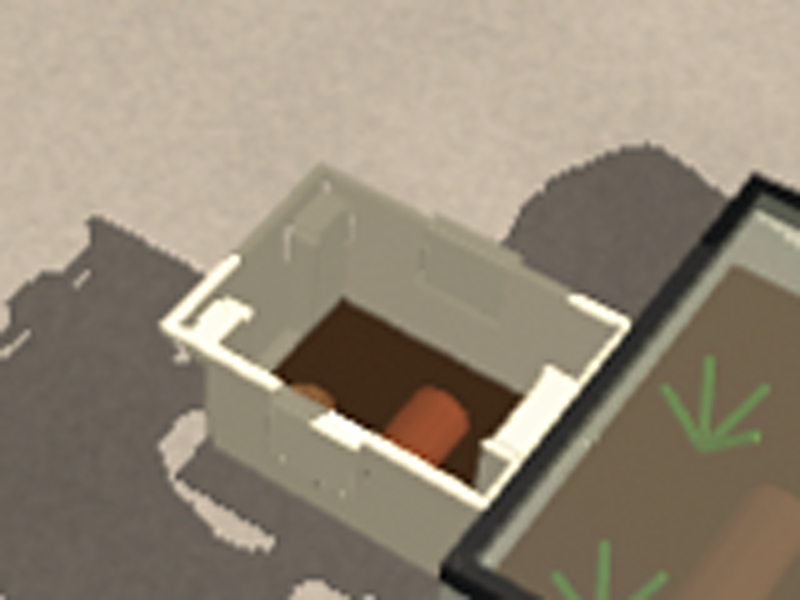

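View pics/p_w.png

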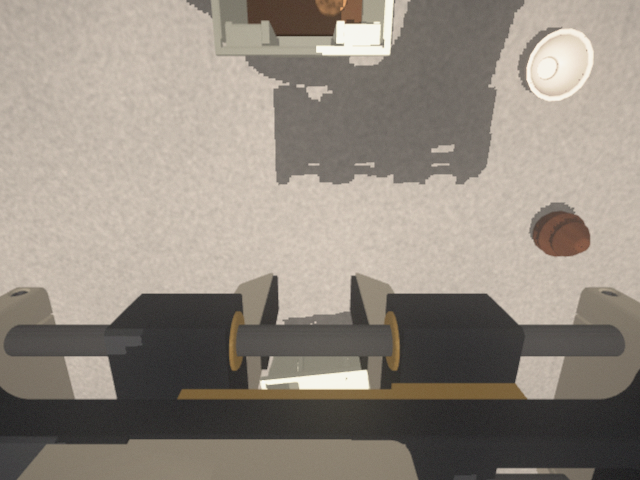

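View pics/p_s.png

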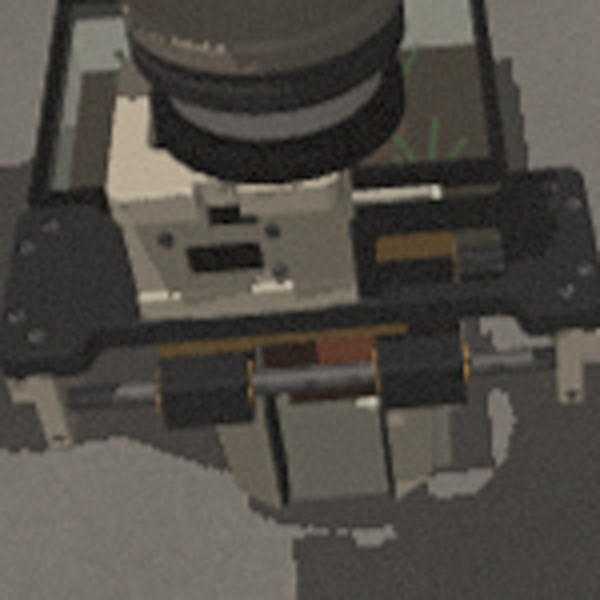

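Run:
```python
from h import *
w=read_camera('wrist');c=read_camera('scene')
quad(w,[(216,55),(391,53)],.07)
quad(c,[(332.4,235),(364.4,203),(426,234.4),(397,271)],.07)
```

```text
[[0.4716, 0.0349], [0.5837, 0.0303]] ctr [0.5276 0.0326]
 edges [(0.1122, -0.041), (0.1122, 3.101)]
[[0.5842, 0.0319], [0.4744, 0.0392], [0.481, 0.1833], [0.5902, 0.1781]] ctr [0.5325 0.1081]
 edges [(0.11, 3.076), (0.1442, 1.525), (0.1093, -0.048), (0.1462, -1.612)]
```

Call:
carry_out(deltas=[{"dx": 0, "dy": -0.01, "dz": 0, "ax": 0.25, "ay": 0, "az": -1, "claw": -0.2}, {"dx": 0.01, "dy": -0.03, "dz": 0, "ax": 0, "ay": 0, "az": -1, "claw": -0.2}, {"dx": 0.015, "dy": -0.04, "dz": 0, "ax": 0, "ay": 0, "az": -1, "claw": -0.2}, {"dx": 0.015, "dy": -0.04, "dz": 0, "ax": 0, "ay": 0, "az": -1, "claw": -0.2}, {"dx": 0.015, "dy": -0.04, "dz": 0, "ax": 0, "ay": 0, "az": -1, "claw": -0.2}, {"dx": 0.006, "dy": -0.03, "dz": 0, "ax": 0, "ay": 0, "az": -1, "claw": -0.2}, {"dx": 0, "dy": 0, "dz": 0, "ax": 0, "ay": 0, "az": -1, "claw": -0.2}, {"dx": 0, "dy": 0, "dz": 0, "ax": 0, "ay": 0, "az": -1, "claw": -0.2}])

```text
time_s: 21.2
ee_pos: [0.5894, -0.2839, 0.1163]
tool_rot: [[0.861, 0.509, -0.006], [0.509, -0.861, 0.011], [-0.0, -0.012, -1.0]]
ft_force: [0.9, 0.6, 0.2]
gripper_width: 0.037
```

Call:
carry_out(deltas=[{"dx": 0, "dy": 0, "dz": 0, "ax": 0, "ay": 0, "az": -1, "claw": -0.2}, {"dx": 0, "dy": 0, "dz": 0, "ax": 0, "ay": 0, "az": -1, "claw": -0.2}, {"dx": 0, "dy": 0, "dz": 0, "ax": 0, "ay": 0, "az": -1, "claw": -0.2}, {"dx": 0, "dy": 0, "dz": 0, "ax": 0, "ay": 0, "az": -1, "claw": -0.2}, {"dx": 0, "dy": 0, "dz": 0, "ax": 0, "ay": 0, "az": -1, "claw": -0.2}, {"dx": 0, "dy": 0, "dz": 0, "ax": 0, "ay": 0, "az": -1, "claw": -0.2}, {"dx": 0, "dy": 0, "dz": 0, "ax": 0, "ay": 0, "az": -1, "claw": -0.2}, {"dx": 0, "dy": 0, "dz": 0, "ax": 0, "ay": 0, "az": -1, "claw": -0.2}])

```text
time_s: 22.2
ee_pos: [0.5879, -0.2808, 0.1085]
tool_rot: [[0.898, -0.44, -0.001], [-0.44, -0.898, 0.021], [-0.01, -0.019, -1.0]]
ft_force: [-1.0, -0.2, -1.1]
gripper_width: 0.0368
```

Call:
carry_out(deltas=[{"dx": 0, "dy": 0, "dz": 0, "ax": -0.17, "ay": 0, "az": -0.9, "claw": -0.2}, {"dx": 0, "dy": -0.002, "dz": 0, "ax": 0, "ay": 0, "az": -1, "claw": -0.2}, {"dx": 0, "dy": -0.002, "dz": 0, "ax": 0, "ay": 0, "az": -1, "claw": -0.2}, {"dx": 0, "dy": -0.002, "dz": 0, "ax": 0, "ay": 0, "az": -1, "claw": -0.2}, {"dx": 0, "dy": -0.002, "dz": 0, "ax": 0, "ay": 0, "az": -1, "claw": -0.2}, {"dx": 0, "dy": -0.002, "dz": 0, "ax": 0, "ay": 0, "az": -1, "claw": -0.2}, {"dx": 0, "dy": -0.002, "dz": 0, "ax": 0, "ay": 0, "az": -1, "claw": -0.2}, {"dx": 0, "dy": 0, "dz": 0, "ax": 0, "ay": 0, "az": -1, "claw": -0.2}])

```text
time_s: 23.2
ee_pos: [0.5863, -0.2896, 0.1011]
tool_rot: [[0.138, -0.99, -0.005], [-0.99, -0.138, 0.009], [-0.01, 0.004, -1.0]]
ft_force: [0.2, 0.0, 0.8]
gripper_width: 0.0363
```

Call:
carry_out(deltas=[{"dx": 0.003, "dy": -0.004, "dz": 0, "ax": -0.07, "ay": 0, "az": -0.54, "claw": -0.2}, {"dx": 0, "dy": 0, "dz": -0.025, "ax": 0, "ay": 0, "az": 0, "claw": -0.2}, {"dx": 0, "dy": 0, "dz": -0.025, "ax": 0, "ay": 0, "az": 0, "claw": -0.2}, {"dx": 0, "dy": 0, "dz": -0.025, "ax": 0, "ay": 0, "az": 0, "claw": -0.2}, {"dx": 0, "dy": 0, "dz": -0.015, "ax": 0, "ay": 0, "az": 0, "claw": -0.2}, {"dx": 0, "dy": 0, "dz": -0.007, "ax": 0, "ay": 0, "az": 0, "claw": -0.2}, {"dx": 0, "dy": 0, "dz": 0, "ax": 0, "ay": 0, "az": 0, "claw": -0.2}, {"dx": 0, "dy": 0, "dz": 0, "ax": 0, "ay": 0, "az": 0, "claw": -0.2}])

```text
time_s: 24.2
ee_pos: [0.5896, -0.292, -0.0015]
tool_rot: [[0.072, -0.997, -0.007], [-0.997, -0.072, 0.003], [-0.004, 0.007, -1.0]]
ft_force: [0.1, -0.6, 0.9]
gripper_width: 0.0369
```

Good alignment; close on the lug.

Call:
carry_out(deltas=[{"dx": 0, "dy": 0, "dz": 0.001, "ax": 0, "ay": 0, "az": 0, "claw": -0.5}, {"dx": 0, "dy": 0, "dz": 0, "ax": 0, "ay": 0, "az": 0, "claw": -0.7}, {"dx": 0, "dy": 0, "dz": 0, "ax": 0, "ay": 0, "az": 0, "claw": -0.75}, {"dx": 0, "dy": 0, "dz": 0, "ax": 0, "ay": 0, "az": 0, "claw": -1}, {"dx": 0, "dy": 0, "dz": 0, "ax": 0, "ay": 0, "az": 0, "claw": -1}, {"dx": 0, "dy": 0, "dz": 0, "ax": 0, "ay": 0, "az": 0, "claw": -1}, {"dx": 0, "dy": 0, "dz": 0, "ax": 0, "ay": 0, "az": 0, "claw": -1}, {"dx": 0, "dy": 0, "dz": 0, "ax": 0, "ay": 0, "az": 0, "claw": -1}], grip_force=30)

```text
time_s: 25.2
ee_pos: [0.5906, -0.2926, 0.0016]
tool_rot: [[0.072, -0.997, -0.004], [-0.997, -0.072, 0.001], [-0.001, 0.004, -1.0]]
ft_force: [-1.0, -0.6, 0.8]
gripper_width: 0.01
```

Run:
```python
from h import *
import cv2
w=read_camera('scene');o=get_obs();print(o['time_s'],o['ee_pos'],o['gripper_width'],o['ft_force'])
cv2.imwrite('pics/q_c.png',cv2.resize(w['image'][100:230,150:310],None,fx=4.5,fy=4.5,interpolation=cv2.INTER_CUBIC))
```

```text
25.25 [ 0.5906444  -0.29266513  0.00162772] 0.00949878615555563 [ 0.40644989 -0.24285694  0.25625051]
```

View pics/q_c.png

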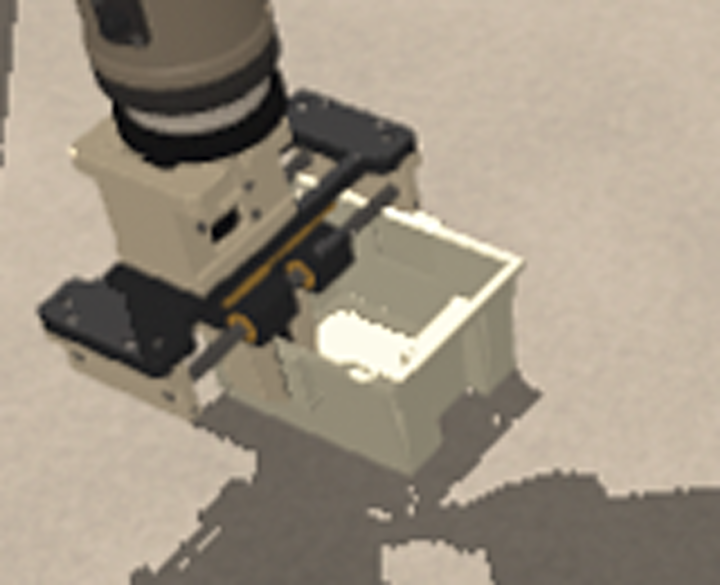

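Call:
carry_out(deltas=[{"dx": 0, "dy": 0, "dz": 0.01, "ax": 0, "ay": 0, "az": 0, "claw": -1}, {"dx": 0, "dy": 0, "dz": 0.015, "ax": 0, "ay": 0, "az": 0, "claw": -1}, {"dx": 0, "dy": 0, "dz": 0.025, "ax": 0, "ay": 0, "az": 0, "claw": -1}, {"dx": 0, "dy": 0, "dz": 0.03, "ax": 0, "ay": 0, "az": 0, "claw": -1}, {"dx": 0, "dy": 0, "dz": 0.03, "ax": 0, "ay": 0, "az": 0.3, "claw": -1}, {"dx": 0, "dy": 0, "dz": 0.03, "ax": 0, "ay": 0, "az": 0.6, "claw": -1}, {"dx": 0, "dy": 0, "dz": 0.01, "ax": 0, "ay": 0, "az": 0.8, "claw": -1}, {"dx": 0, "dy": 0, "dz": 0, "ax": 0, "ay": 0, "az": 0.8, "claw": -1}])

```text
time_s: 26.25
ee_pos: [0.5905, -0.2924, 0.1642]
tool_rot: [[0.372, -0.928, -0.0], [-0.928, -0.372, -0.004], [0.003, 0.002, -1.0]]
ft_force: [0.3, 0.3, -2.1]
gripper_width: 0.0101
```

Run:
```python
from h import *
import cv2
w=read_camera('scene');o=get_obs();print(o['time_s'],o['ee_pos'],o['gripper_width'],o['ft_force'])
cv2.imwrite('pics/r_c.png',w['image'])
```

```text
26.3 [ 0.59052306 -0.29242749  0.16419335] 0.009521634998373057 [ 0.23371348  0.7057169  -1.56609705]
```

View pics/r_c.png

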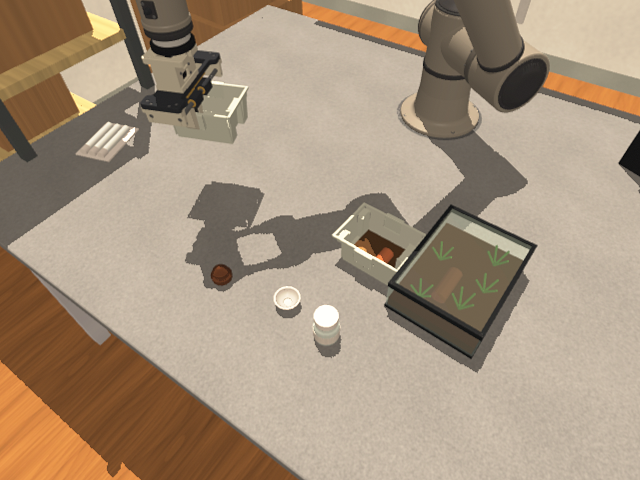

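Call:
carry_out(deltas=[{"dx": -0.004, "dy": 0.012, "dz": 0, "ax": 0, "ay": 0, "az": 1, "claw": -1}, {"dx": -0.007, "dy": 0.025, "dz": 0, "ax": 0, "ay": 0, "az": 1, "claw": -1}, {"dx": -0.007, "dy": 0.025, "dz": 0, "ax": 0, "ay": 0, "az": 1, "claw": -1}, {"dx": -0.007, "dy": 0.025, "dz": 0, "ax": 0, "ay": 0, "az": 1, "claw": -1}, {"dx": -0.007, "dy": 0.025, "dz": 0, "ax": 0, "ay": 0, "az": 1, "claw": -1}, {"dx": -0.007, "dy": 0.025, "dz": 0, "ax": 0, "ay": 0, "az": 1, "claw": -1}, {"dx": -0.007, "dy": 0.025, "dz": 0, "ax": 0, "ay": 0, "az": 1, "claw": -1}, {"dx": -0.007, "dy": 0.025, "dz": 0, "ax": 0, "ay": 0, "az": 1, "claw": -1}])

```text
time_s: 27.3
ee_pos: [0.5349, -0.1013, 0.1696]
tool_rot: [[0.978, -0.209, 0.007], [-0.209, -0.978, -0.002], [0.007, 0.0, -1.0]]
ft_force: [0.2, 0.2, -1.7]
gripper_width: 0.0096
```

Call:
carry_out(deltas=[{"dx": -0.007, "dy": 0.025, "dz": 0, "ax": 0, "ay": 0, "az": 1, "claw": -1}, {"dx": -0.007, "dy": 0.025, "dz": 0, "ax": 0, "ay": 0, "az": 1, "claw": -1}, {"dx": -0.007, "dy": 0.025, "dz": 0, "ax": 0, "ay": 0, "az": 1, "claw": -1}, {"dx": -0.007, "dy": 0.025, "dz": 0, "ax": 0, "ay": 0, "az": 1, "claw": -1}, {"dx": -0.007, "dy": 0.025, "dz": 0, "ax": 0, "ay": 0, "az": 1, "claw": -1}, {"dx": -0.007, "dy": 0.025, "dz": 0, "ax": 0, "ay": 0, "az": 1, "claw": -1}, {"dx": -0.005, "dy": 0.02, "dz": 0, "ax": 0, "ay": 0, "az": 1, "claw": -1}, {"dx": -0.003, "dy": 0.01, "dz": 0, "ax": 0, "ay": 0, "az": 1, "claw": -1}])

```text
time_s: 28.3
ee_pos: [0.4813, 0.086, 0.1757]
tool_rot: [[0.718, 0.696, 0.009], [0.696, -0.718, 0.007], [0.011, 0.001, -1.0]]
ft_force: [0.5, 0.1, -2.0]
gripper_width: 0.0097
```

Call:
carry_out(deltas=[{"dx": 0, "dy": 0.005, "dz": 0, "ax": 0, "ay": 0, "az": 1, "claw": -1}, {"dx": 0, "dy": 0.005, "dz": 0, "ax": 0, "ay": 0, "az": 1, "claw": -1}, {"dx": 0, "dy": 0.005, "dz": -0.01, "ax": 0, "ay": 0, "az": 1, "claw": -1}, {"dx": 0, "dy": 0.005, "dz": -0.01, "ax": 0, "ay": 0, "az": 1, "claw": -1}, {"dx": 0, "dy": 0.003, "dz": -0.01, "ax": 0, "ay": 0, "az": 1, "claw": -1}, {"dx": 0, "dy": 0, "dz": -0.01, "ax": 0, "ay": 0, "az": 0.8, "claw": -1}, {"dx": 0, "dy": 0, "dz": 0, "ax": 0, "ay": 0, "az": 0.2, "claw": -1}, {"dx": 0, "dy": 0, "dz": 0, "ax": 0, "ay": 0, "az": 0, "claw": -1}])

```text
time_s: 29.3
ee_pos: [0.4802, 0.1109, 0.1405]
tool_rot: [[0.068, 0.998, 0.006], [0.998, -0.068, 0.013], [0.013, 0.005, -1.0]]
ft_force: [1.2, 0.4, -2.2]
gripper_width: 0.0097
```

Run:
```python
from h import *
import cv2
o=get_obs();print(o['time_s'],o['ee_pos'],o['gripper_width'],np.array(o['tool_rot']).round(4).tolist(),o['qpos'])
for n in('scene','side','wrist'):
    w=read_camera(n);cv2.imwrite(f't_{n}.png',w['image'])
    cv2.imwrite(f'pics/t_{n}.png',w['image'])
```

```text
29.3 [0.48021291 0.1109361  0.14046128] 0.009712176261959542 [[0.0678, 0.9977, 0.0059], [0.9976, -0.0679, 0.0128], [0.0132, 0.005, -0.9999]] [0.0623355  0.32546982 1.69356777 0.01378942 1.11588886 0.12421843]
```

View pics/t_scene.png

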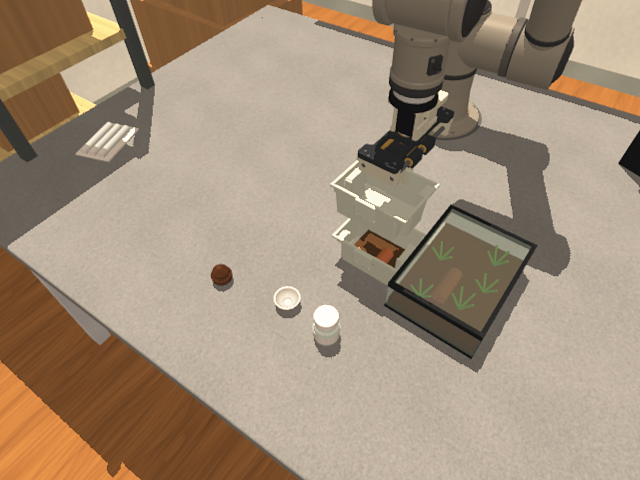

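View pics/t_side.png

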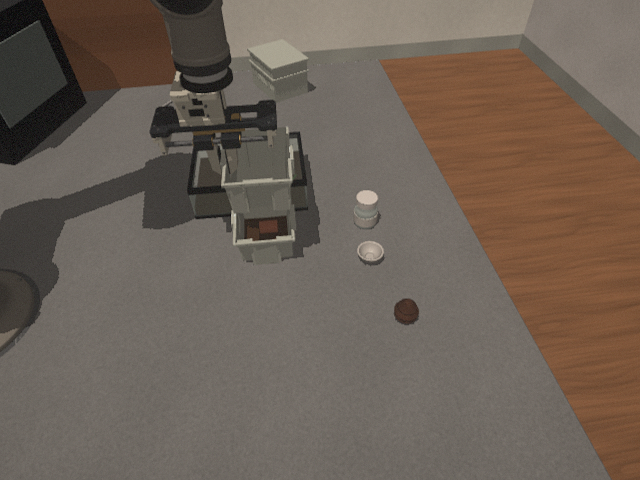

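View pics/t_wrist.png

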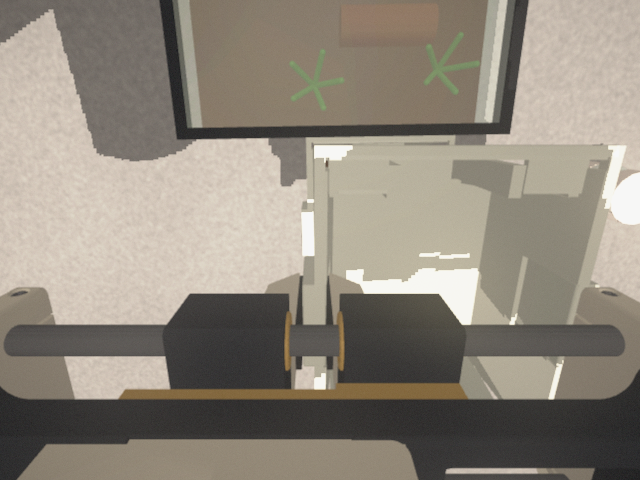

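Run:
```python
from h import *
import cv2
w=read_camera('wrist')
quad(w,[(179,138),(509,132.5)],.08)
for n,(x0,y0,W,H,s) in {'scene':(320,150,125,140,4.2),'side':(210,120,100,150,4)}.items():
    im=read_camera(n)['image'];cv2.imwrite(f'pics/u_{n}.png',cv2.resize(im[y0:y0+H,x0:x0+W],None,fx=s,fy=s,interpolation=cv2.INTER_CUBIC))
im=w['image'];cv2.imwrite('pics/u_wrist.png',cv2.resize(im[110:310,160:640],None,fx=1.66,fy=1.66,interpolation=cv2.INTER_CUBIC))
```

```text
[[0.3883, 0.1904], [0.6253, 0.1781]] ctr [0.5068 0.1843]
 edges [(0.2373, -0.052), (0.2373, 3.09)]
```

View pics/u_scene.png

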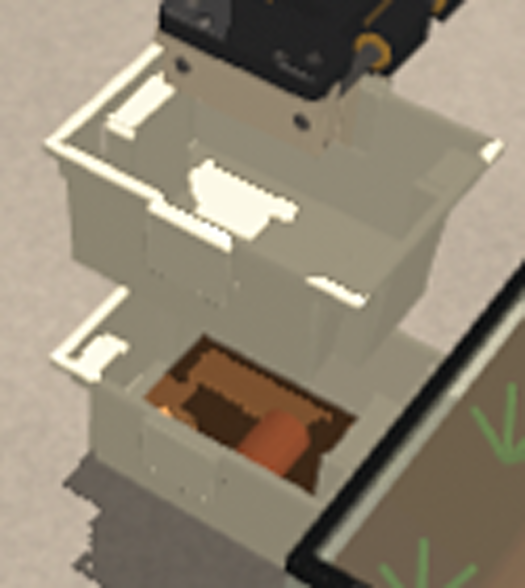

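View pics/u_side.png

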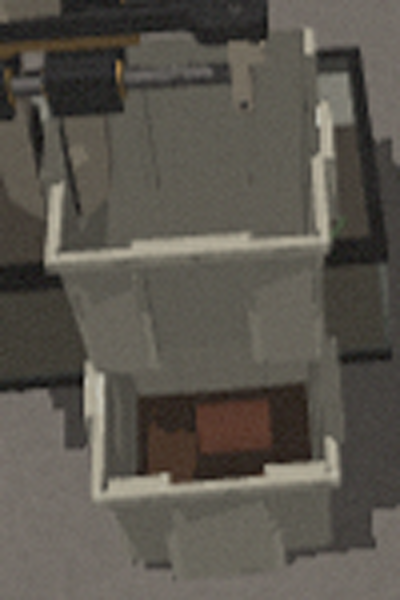

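View pics/u_wrist.png

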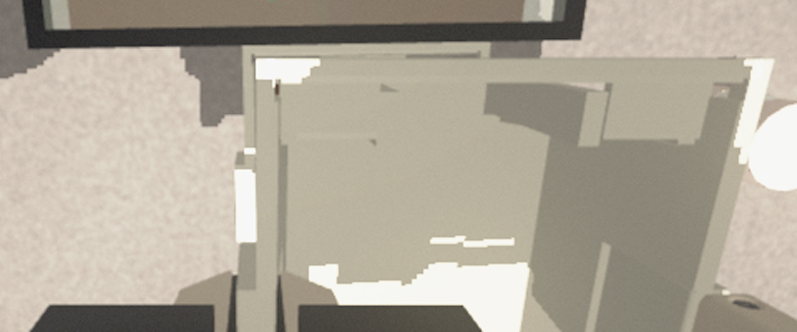

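```bash
cat >> h.py <<'E'
def tri(obs):
    A=np.zeros((3,3));b=np.zeros(3)
    for cam,(u,v) in obs:
        C,d=ray(cam,u,v);d/=np.linalg.norm(d);M=np.eye(3)-np.outer(d,d);A+=M;b+=M@C
    p=np.linalg.solve(A,b);print(p.round(4),[tuple(np.round(np.subtract(proj(cam,p),o),1).tolist()) for cam,o in obs]);return p
E
python3 - <<'E'
from h import *
w=read_camera('wrist');c=read_camera('scene');s=read_camera('side');o=get_obs();print(o['time_s'],o['ee_pos'])
A=tri([(c,(330.7,184)),(s,(292.5,181.2))]);B=tri([(c,(406.9,222.1)),(w,(625.7,146.1))]);C=tri([(c,(439.8,185)),(w,(314.2,144.9))])
z=.209
print('A',pz(c,330.7,184,z),pz(s,292.5,181.2,z));print('B',pz(c,406.9,222.1,z),pz(w,625.7,146.1,z));print('C',pz(c,439.8,185,z),pz(w,314.2,144.9,z));print('D',pz(s,222,185.5,z))
print('lower A',pz(c,332.4,235,.07),pz(s,294.5,240,.07),'D',pz(s,234.5,244.25,.07),'C',pz(w,306.4,137,.07))
print('lug out',pz(w,301.5,200,.07),pz(w,301.5,255,.07))
E
```

```text
29.75 [0.48002339 0.11091218 0.13979892]
[0.5859 0.0279 0.2052] [(-0.3, 0.3), (-0.4, -0.2)]
[0.5951 0.1779 0.2102] [(-0.9, -0.5), (-0.4, -4.6)]
[0.4842 0.1847 0.2058] [(-0.4, -0.1), (-0.6, -1.9)]
A [0.58842499 0.03020224 0.209     ] [0.58610163 0.02255134 0.209     ]
B [0.59418757 0.17921595 0.209     ] [0.59666089 0.17612274 0.209     ]
C [0.48756815 0.18636118 0.209     ] [0.48436485 0.18413602 0.209     ]
D [0.47657688 0.03115076 0.209     ]
lower A [0.58421181 0.03193089 0.07      ] [0.58237226 0.02672272 0.07      ] D [0.47499494 0.03467608 0.07      ] C [0.47930334 0.18474071 0.07      ]
lug out [0.47194857 0.13739113 0.07      ] [0.46837734 0.09149769 0.07      ]
```

Call:
carry_out(deltas=[{"dx": -0.004, "dy": 0.0015, "dz": 0, "ax": -0.115, "ay": 0.02, "az": 0.09, "claw": -1}, {"dx": 0, "dy": 0, "dz": -0.012, "ax": 0, "ay": 0, "az": 0, "claw": -1}, {"dx": 0, "dy": 0, "dz": -0.012, "ax": 0, "ay": 0, "az": 0, "claw": -1}, {"dx": 0, "dy": 0, "dz": -0.012, "ax": 0, "ay": 0, "az": 0, "claw": -1}, {"dx": 0, "dy": 0, "dz": -0.01, "ax": 0, "ay": 0, "az": 0, "claw": -1}, {"dx": 0, "dy": 0, "dz": -0.006, "ax": 0, "ay": 0, "az": 0, "claw": -1}, {"dx": 0, "dy": 0, "dz": 0, "ax": 0, "ay": 0, "az": 0, "claw": -1}, {"dx": 0, "dy": 0, "dz": 0, "ax": 0, "ay": 0, "az": 0, "claw": -1}])

```text
time_s: 30.75
ee_pos: [0.4751, 0.1125, 0.0831]
tool_rot: [[0.055, 0.998, 0.001], [0.998, -0.055, -0.002], [-0.002, 0.001, -1.0]]
ft_force: [0.2, -0.9, -1.7]
gripper_width: 0.01
```

Run:
```python
from h import *
import cv2
o=get_obs();print(o['time_s'],o['ee_pos'],o['gripper_width'],np.array(o['tool_rot']).round(4).tolist())
for n,(x0,y0,W,H,s) in {'scene':(320,165,125,130,4.5),'side':(210,130,110,150,4)}.items():
    im=read_camera(n)['image'];cv2.imwrite(f'pics/v_{n}.png',cv2.resize(im[y0:y0+H,x0:x0+W],None,fx=s,fy=s,interpolation=cv2.INTER_CUBIC))
w=read_camera('wrist')
im=w['image'];cv2.imwrite('pics/v_wrist.png',cv2.resize(im[60:310,160:640],None,fx=1.66,fy=1.66,interpolation=cv2.INTER_CUBIC))
```

```text
30.75 [0.47509682 0.11249057 0.08314234] 0.009951393663967014 [[0.0548, 0.9985, 0.0005], [0.9985, -0.0548, -0.0021], [-0.0021, 0.0006, -1.0]]
```

View pics/v_scene.png

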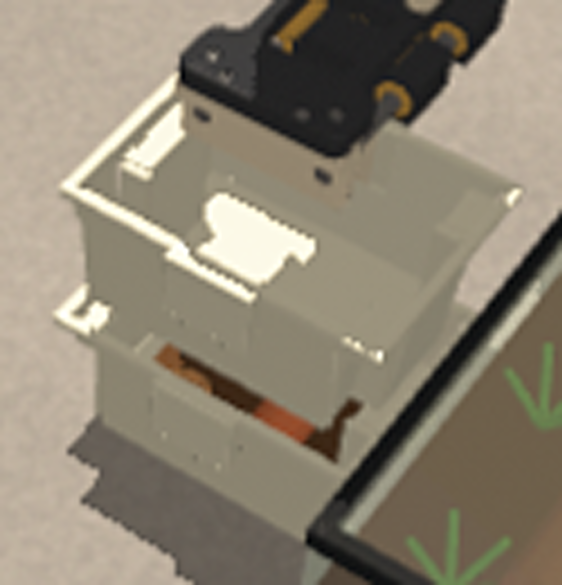

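View pics/v_side.png

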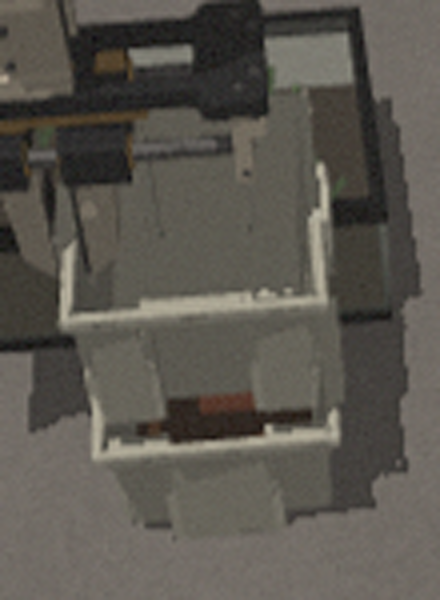

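View pics/v_wrist.png

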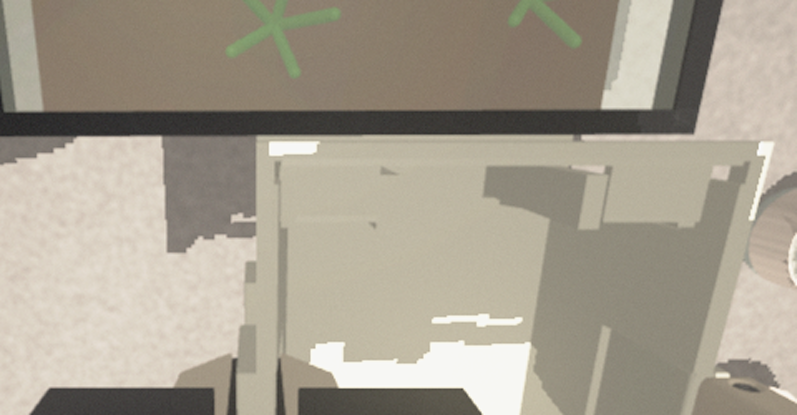

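Run:
```python
from h import *
w=read_camera('wrist');c=read_camera('scene');s=read_camera('side')
z=.1515
f=lambda *a:pz(*a).round(4)[:2]
print('scene A',f(c,334,206.6,z),'low',f(c,332.2,235.4,.07),'C',f(c,435.6,207.2,z),'B',f(c,405.1,244.6,z))
print('side A',f(s,291.75,204.25,z),'low',f(s,294.5,240,.07),'D',f(s,225.5,211.25,z),'low',f(s,233.75,244.5,.07))
print('wrist C',f(w,322.7,145.5,z),'low',f(w,314.8,142.5,.07),'B',f(w,625.7,145.5,z))
print('tank edge',f(w,160,60+135/1.66,.08),f(w,160+695/1.66,60+133/1.66,.08))
```

```text
scene A [0.5838 0.0345] low [0.5853 0.0322] C [0.4831 0.1881] B [0.5911 0.183 ]
side A [0.5828 0.0328] low [0.5824 0.0267] D [0.4725 0.0346] low [0.4736 0.0343]
wrist C [0.4818 0.1864] low [0.4791 0.1837] B [0.5905 0.1804]
tank edge [0.3928 0.1896] [0.6263 0.1773]
```

Call:
carry_out(deltas=[{"dx": 0, "dy": -0.0025, "dz": 0, "ax": 0, "ay": 0, "az": 0, "claw": -1}, {"dx": 0, "dy": 0, "dz": -0.004, "ax": 0, "ay": 0, "az": 0, "claw": -1}, {"dx": 0, "dy": 0, "dz": -0.004, "ax": 0, "ay": 0, "az": 0, "claw": -1}, {"dx": 0, "dy": 0, "dz": -0.003, "ax": 0, "ay": 0, "az": 0, "claw": -1}, {"dx": 0, "dy": 0, "dz": -0.002, "ax": 0, "ay": 0, "az": 0, "claw": -1}, {"dx": 0, "dy": 0, "dz": -0.002, "ax": 0, "ay": 0, "az": 0, "claw": -1}, {"dx": 0, "dy": 0, "dz": 0, "ax": 0, "ay": 0, "az": 0, "claw": -1}, {"dx": 0, "dy": 0, "dz": 0, "ax": 0, "ay": 0, "az": 0, "claw": -1}])

```text
time_s: 32.05
ee_pos: [0.4749, 0.1098, 0.0671]
tool_rot: [[0.055, 0.998, 0.0], [0.998, -0.055, -0.002], [-0.002, 0.001, -1.0]]
ft_force: [-0.3, -0.3, -1.8]
gripper_width: 0.0098
```

Run:
```python
from h import *
import cv2
o=get_obs();print(o['time_s'],o['ee_pos'],o['ft_force'],o['ft_torque'],np.array(o['tool_rot']).round(4).tolist())
for n,(x0,y0,W,H,s) in {'scene':(320,165,125,130,4.5),'side':(210,130,110,150,4)}.items():
    im=read_camera(n)['image'];cv2.imwrite(f'pics/x_{n}.png',cv2.resize(im[y0:y0+H,x0:x0+W],None,fx=s,fy=s,interpolation=cv2.INTER_CUBIC))
```

```text
32.05 [0.47492567 0.10981996 0.06706797] [-0.33794452 -0.3192313  -1.83071753] [0.00109514 0.08044492 0.02300763] [[0.0548, 0.9985, 0.0004], [0.9985, -0.0548, -0.0021], [-0.0021, 0.0005, -1.0]]
```

View pics/x_scene.png

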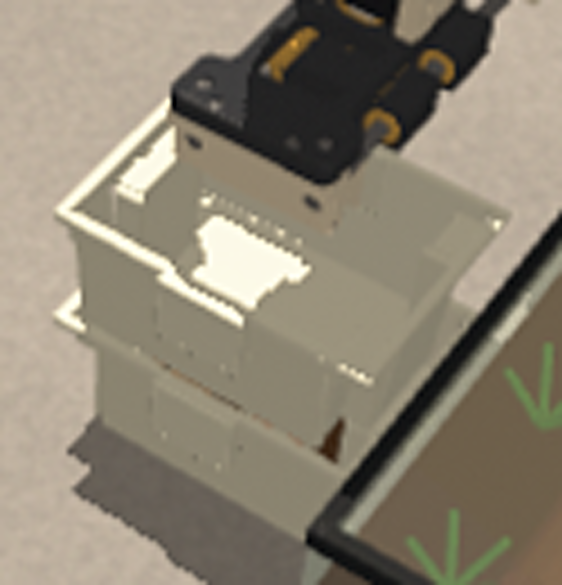

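View pics/x_side.png

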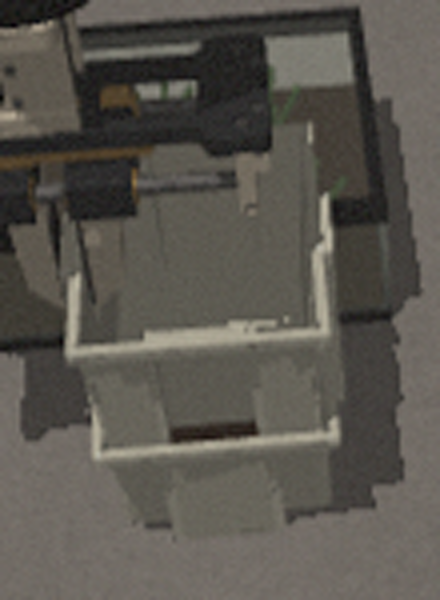

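Call:
carry_out(deltas=[{"dx": 0, "dy": 0, "dz": -0.002, "ax": 0, "ay": 0, "az": 0, "claw": -1}, {"dx": 0, "dy": 0, "dz": -0.001, "ax": 0, "ay": 0, "az": 0, "claw": -1}, {"dx": 0, "dy": 0, "dz": -0.001, "ax": 0, "ay": 0, "az": 0, "claw": -1}, {"dx": 0, "dy": 0, "dz": -0.001, "ax": 0, "ay": 0, "az": 0, "claw": -1}, {"dx": 0, "dy": 0, "dz": -0.001, "ax": 0, "ay": 0, "az": 0, "claw": -1}, {"dx": 0, "dy": 0, "dz": 0, "ax": 0, "ay": 0, "az": 0, "claw": -1}, {"dx": 0, "dy": 0, "dz": 0, "ax": 0, "ay": 0, "az": 0, "claw": -1}, {"dx": 0, "dy": 0, "dz": 0, "ax": 0, "ay": 0, "az": 0, "claw": -1}])

```text
time_s: 33.15
ee_pos: [0.4752, 0.1098, 0.0636]
tool_rot: [[0.055, 0.999, 0.003], [0.999, -0.055, -0.002], [-0.002, 0.003, -1.0]]
ft_force: [0.4, 0.3, -0.2]
gripper_width: 0.0097
```

Call:
carry_out(deltas=[{"dx": 0, "dy": 0, "dz": -0.001, "ax": 0, "ay": 0, "az": 0, "claw": -1}, {"dx": 0, "dy": 0, "dz": -0.001, "ax": 0, "ay": 0, "az": 0, "claw": -1}, {"dx": 0, "dy": 0, "dz": 0, "ax": 0, "ay": 0, "az": 0, "claw": -1}, {"dx": 0, "dy": 0, "dz": 0, "ax": 0, "ay": 0, "az": 0, "claw": -1}, {"dx": 0, "dy": 0, "dz": 0, "ax": 0, "ay": 0, "az": 0, "claw": -1}, {"dx": 0, "dy": 0, "dz": 0, "ax": 0, "ay": 0, "az": 0, "claw": -1}, {"dx": 0, "dy": 0, "dz": 0, "ax": 0, "ay": 0, "az": 0, "claw": -1}, {"dx": 0, "dy": 0, "dz": 0, "ax": 0, "ay": 0, "az": 0, "claw": -1}])

```text
time_s: 34.15
ee_pos: [0.4753, 0.1099, 0.0636]
tool_rot: [[0.054, 0.999, 0.003], [0.999, -0.054, -0.002], [-0.002, 0.004, -1.0]]
ft_force: [-1.0, -0.5, 1.0]
gripper_width: 0.0102
```

Run:
```python
from h import *
import cv2
o=get_obs();print(o['time_s'],o['ee_pos'],o['ft_force'],o['ft_torque'],np.array(o['tool_rot']).round(4).tolist())
for n,(x0,y0,W,H,s) in {'scene':(320,165,125,130,4.5),'side':(210,130,110,150,4)}.items():
    im=read_camera(n)['image'];cv2.imwrite(f'pics/y_{n}.png',cv2.resize(im[y0:y0+H,x0:x0+W],None,fx=s,fy=s,interpolation=cv2.INTER_CUBIC))
```

```text
34.15 [0.47526089 0.10991323 0.06358907] [-1.03109773 -0.45669155  1.00486457] [0.00198914 0.20485424 0.04375936] [[0.0543, 0.9985, 0.0034], [0.9985, -0.0543, -0.0022], [-0.002, 0.0035, -1.0]]
```

View pics/y_scene.png

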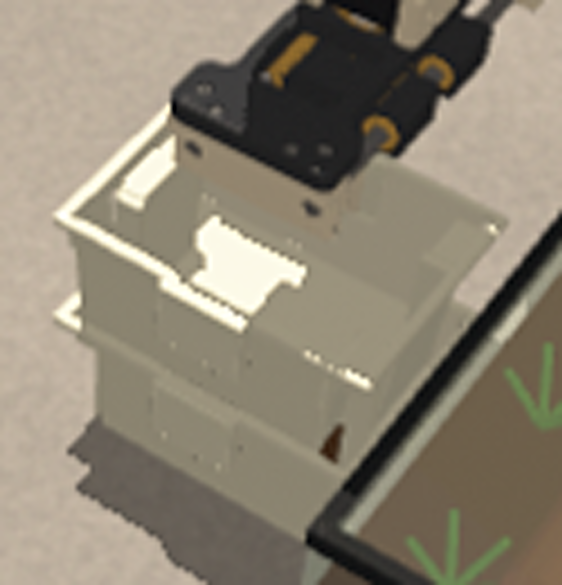

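View pics/y_side.png

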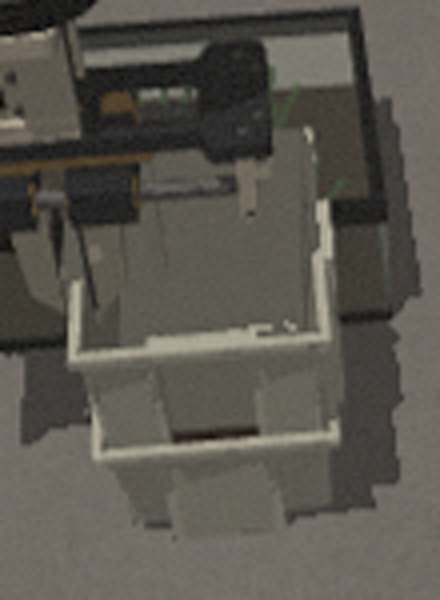

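Call:
carry_out(deltas=[{"dx": 0, "dy": 0, "dz": 0, "ax": 0, "ay": 0, "az": 0, "claw": -1}, {"dx": 0, "dy": 0, "dz": 0, "ax": 0, "ay": 0, "az": 0, "claw": -1}, {"dx": 0, "dy": 0, "dz": 0, "ax": 0, "ay": 0, "az": 0, "claw": -0.7}, {"dx": 0, "dy": 0, "dz": 0, "ax": 0, "ay": 0, "az": 0, "claw": -0.5}, {"dx": 0, "dy": 0, "dz": 0, "ax": 0, "ay": 0, "az": 0, "claw": -0.4}, {"dx": 0, "dy": 0, "dz": 0, "ax": 0, "ay": 0, "az": 0, "claw": -0.3}, {"dx": 0, "dy": 0, "dz": 0, "ax": 0, "ay": 0, "az": 0, "claw": -0.3}, {"dx": 0, "dy": 0, "dz": 0, "ax": 0, "ay": 0, "az": 0, "claw": -0.3}], grip_force=4)

```text
time_s: 35.25
ee_pos: [0.4758, 0.1099, 0.0634]
tool_rot: [[0.054, 0.999, 0.004], [0.999, -0.054, -0.002], [-0.002, 0.004, -1.0]]
ft_force: [0.3, 0.7, -0.5]
gripper_width: 0.0321
```

Call:
carry_out(deltas=[{"dx": 0, "dy": 0, "dz": 0.01, "ax": 0, "ay": 0, "az": 0, "claw": -0.3}, {"dx": 0, "dy": 0, "dz": 0.02, "ax": 0, "ay": 0, "az": 0, "claw": -0.3}, {"dx": 0, "dy": 0, "dz": 0.03, "ax": 0, "ay": 0, "az": 0, "claw": -0.3}, {"dx": 0, "dy": 0, "dz": 0.03, "ax": 0, "ay": 0, "az": 0, "claw": -0.3}, {"dx": 0, "dy": -0.03, "dz": 0.03, "ax": 0, "ay": 0, "az": 0, "claw": -0.3}, {"dx": 0.02, "dy": -0.04, "dz": 0.02, "ax": 0, "ay": 0, "az": 0, "claw": -0.3}, {"dx": 0.02, "dy": -0.04, "dz": 0, "ax": 0, "ay": 0, "az": 0, "claw": -0.3}, {"dx": 0.01, "dy": -0.01, "dz": 0, "ax": 0, "ay": 0, "az": 0, "claw": -0.3}])

```text
time_s: 36.25
ee_pos: [0.5262, -0.0125, 0.2139]
tool_rot: [[0.051, 0.999, 0.01], [0.999, -0.051, -0.003], [-0.003, 0.01, -1.0]]
ft_force: [-0.3, 0.8, -0.1]
gripper_width: 0.0321
```

Run:
```python
from h import *
import cv2
o=get_obs();print(o['time_s'],o['ee_pos'],o['gripper_width'])
for n,(x0,y0,W,H,s) in {'scene':(320,165,125,130,4.5),'side':(210,130,110,150,4)}.items():
    im=read_camera(n)['image'];cv2.imwrite(f'pics/z_{n}.png',cv2.resize(im[y0:y0+H,x0:x0+W],None,fx=s,fy=s,interpolation=cv2.INTER_CUBIC))
cv2.imwrite('pics/z_wrist.png',read_camera('wrist')['image'])
```

```text
36.25 [ 0.52622266 -0.01251001  0.21393504] 0.032076340610873354
```

View pics/z_scene.png

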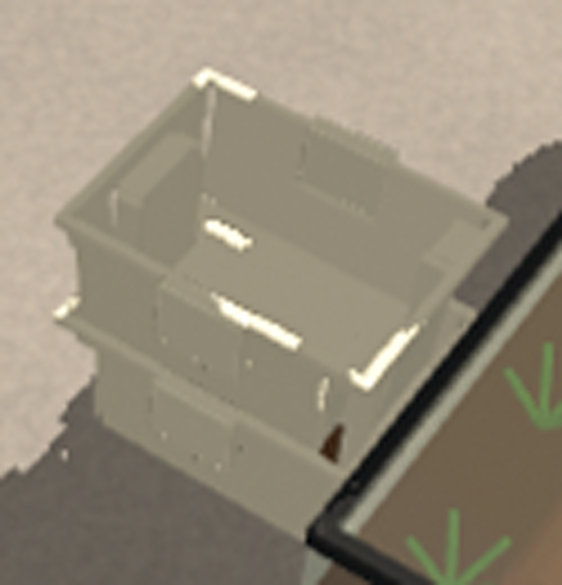

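View pics/z_side.png

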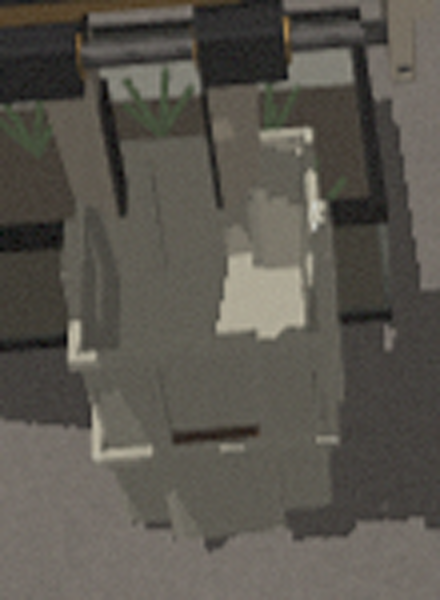

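View pics/z_wrist.png

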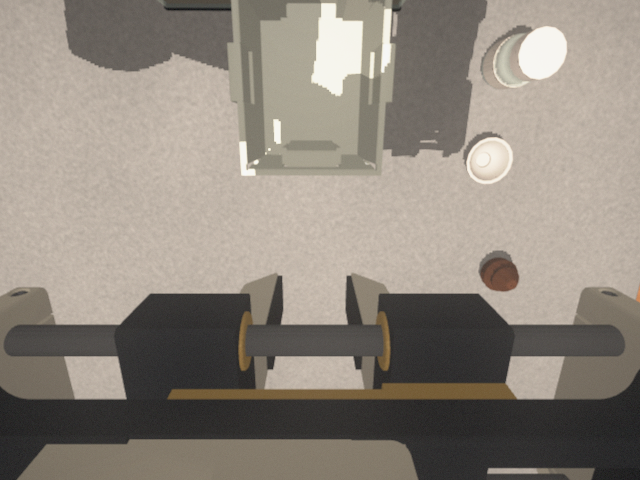

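Run:
```python
from h import *
w=read_camera('wrist');c=read_camera('scene');s=read_camera('side')
for z in(.125,.132,.139):
    print(z);quad(c,[(332.2,213.4),(365.6,181),(432.7,213.4),(400.4,251.7)],z)
print('low A',pz(c,332.2,235.4,.07))
f=lambda *a:pz(*a).round(4)[:2]
print('wrist AD',f(w,383,175,.132),f(w,241,175.5,.132))
print('side D',f(s,210+68/4,130+363/4,.132),'lowD',f(s,210+95/4,130+459/4,.07))
tri([(c,(332.2,213.4)),(w,(383,175))]);tri([(c,(365.6,181)),(w,(241,175.5)),(s,(227,220.7))])
for n,u,v,h in(('jar',327,318,.07),('dish',287,297,.022),('cone',221,272,.03)): print(n,proj(c,pz(c,u,v,h)))
```

```text
0.125
[[0.579, 0.0276], [0.4684, 0.0344], [0.4748, 0.1837], [0.5888, 0.1766]] ctr [0.5278 0.1056]
 edges [(0.1108, 3.081), (0.1495, 1.528), (0.1142, -0.063), (0.1493, -1.636)]
0.132
[[0.5845, 0.0312], [0.4751, 0.0379], [0.4814, 0.1855], [0.5941, 0.1784]] ctr [0.5338 0.1082]
 edges [(0.1096, 3.081), (0.1478, 1.528), (0.1129, -0.063), (0.1475, -1.636)]
0.139
[[0.5899, 0.0348], [0.4818, 0.0414], [0.4881, 0.1873], [0.5995, 0.1803]] ctr [0.5398 0.1109]
 edges [(0.1083, 3.081), (0.146, 1.528), (0.1116, -0.063), (0.1458, -1.636)]
low A [0.5852849  0.03217153 0.07      ]
wrist AD [0.583  0.0298] [0.4694 0.0352]
side D [0.4717 0.0321] lowD [0.4736 0.0337]
[0.5832 0.0299 0.1302] [(-0.2, -0.1), (-0.2, -0.5)]
[0.4703 0.0355 0.1283] [(0.1, -0.5), (2.0, -1.0), (-0.5, 0.4)]
jar (np.float64(326.99999999999983), np.float64(318.0000000000002))
dish (np.float64(286.99999999999983), np.float64(297.00000000000017))
cone (np.float64(220.99999999999977), np.float64(272.0000000000001))
```

Call:
carry_out(deltas=[{"dx": -0.02, "dy": 0.02, "dz": 0.01, "ax": 0, "ay": 0, "az": 0, "claw": -0.3}, {"dx": -0.03, "dy": 0.03, "dz": 0, "ax": 0, "ay": 0, "az": 0, "claw": -0.3}, {"dx": -0.03, "dy": 0.03, "dz": 0, "ax": 0, "ay": 0, "az": 0, "claw": -0.3}, {"dx": -0.02, "dy": 0.02, "dz": 0, "ax": 0, "ay": 0, "az": 0, "claw": -0.3}, {"dx": 0, "dy": 0, "dz": 0, "ax": 0, "ay": 0, "az": 0, "claw": -0.3}, {"dx": 0, "dy": 0, "dz": 0, "ax": 0, "ay": 0, "az": 0, "claw": -0.3}, {"dx": 0, "dy": 0, "dz": 0, "ax": 0, "ay": 0, "az": 0, "claw": -0.3}, {"dx": 0, "dy": 0, "dz": 0, "ax": 0, "ay": 0, "az": 0, "claw": -0.3}])

```text
time_s: 37.55
ee_pos: [0.4196, 0.0971, 0.2225]
tool_rot: [[0.041, 0.999, 0.006], [0.999, -0.041, -0.001], [-0.001, 0.006, -1.0]]
ft_force: [0.2, 0.1, 0.4]
gripper_width: 0.0319
```

Run:
```python
from h import *
import cv2
w=read_camera('wrist');u,v=proj(w,(.48,.185,.07));print(u,v,get_obs()['ee_pos'])
cv2.imwrite('pics/aa_w.png',w['image'])
x0=max(0,int(u-80));y0=max(0,int(v-60));cv2.imwrite('pics/aa_crop.png',cv2.resize(w['image'][y0:y0+120,x0:x0+160],None,fx=5,fy=5,interpolation=cv2.INTER_CUBIC))
```

```text
372.61179991779034 115.00005756820633 [0.4195816  0.09707802 0.22253257]
```

View pics/aa_crop.png

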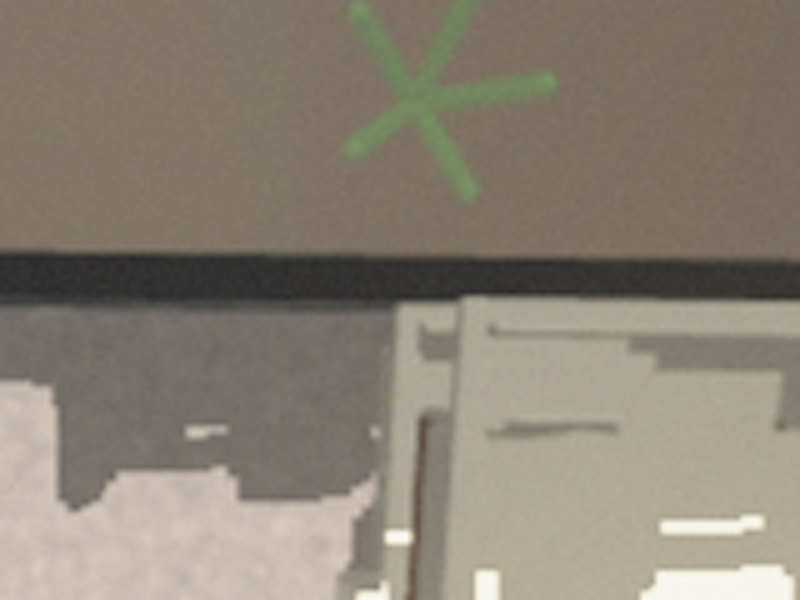

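View pics/aa_w.png

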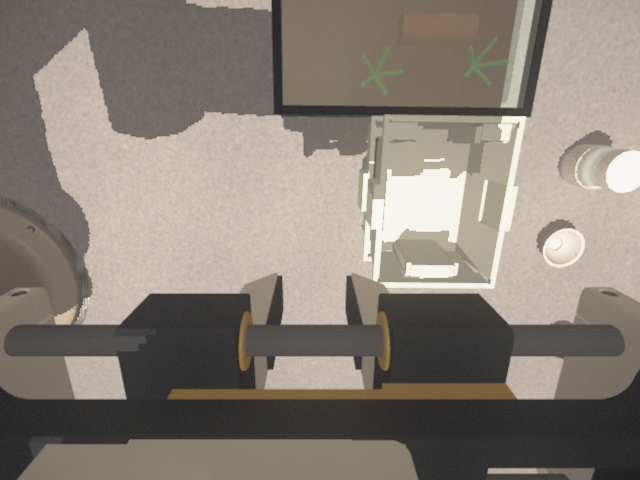

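```bash
python3 -c "
from bench import sign_off
print(sign_off())"
```

```text
the job is handed in; nothing more can be done
None
```

I slid the occupied tub flush against the tank and stacked the empty tub on it, turned end for end. I let go and handed the job in at about 37.6 s of the 72 s allowed; no verdict was reported.

**Tool offset:** My first push and first two grips closed on nothing. The pictures showed the real fingertips about 35 mm above the reported TCP height. I allowed for that in every later move, and the failed tries moved nothing.

**Slide:** I pushed the occupied tub at its rim with two fingers until it met the tank, which showed as a 14.5 N reaction. It stayed flat on the bench, and its yaw measured about -0.05 rad against the tank's -0.052. The last overhead view shows its rim on the tank frame, with no bench visible between them.

**Stack:** I gripped the empty tub by one lug and turned it about 3.02 rad. I lowered it in 1–2 mm steps until contact came at the height expected for the ledges, then released it slowly.

**Last checks:**
- **Height:** The top rim measured 0.128–0.130 m by triangulation, against 0.132 m expected. That is within camera error.
- **Centring:** The corners lie within about 2 mm of the lower tub's.
- **Facing:** The empty tub's single ledge is at the end away from the tank.
- **Bystanders:** The jar, dish and cone look unmoved in the pictures. I did not re-measure them at the end.
- **Disagreement:** The cameras differed by up to about 5 mm on single corners, so I relied on averages and on the contact force.

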